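# Charge and isolate a leak-test rig with its pressure sensors

## Robot

A 7-joint arm with a two-finger parallel gripper is mounted at the origin on a cart in front of the work surface, level with it; the furniture and walls round the work are solid. World frame = base frame: x ahead of the robot, y to its left, z up, the work surface at z = 0. Lengths are in m, angles in rad, forces in N, time in s.
With the tool pointing down it reaches from about 0.35 to 0.9 m from the base axis. Payload 8.1 kg.
Tool frame: the origin (TCP) lies at the very end of the fingers, on their centre line; the grasp point (between the pads) lies 19 mm behind it (grasp_offset is the distance from the TCP to the grasp point, in m); z points along the fingers, y is the line along which they close (so a half turn about z gives the same grasp; the last joint's range is limited). The gripper opens to 92 mm and grips with 3 to 60 N. Pads are 19 mm wide; open, the fingers measure 130 mm over their backs; the gripper's body (75 mm by 190 mm) begins 47 mm behind the grasp point.
Start: joints at [1.173, 0.434, 0.025, 1.573, -0.012, 1.134, -0.075], TCP at [0.182, -0.598, 0.227] pointing down, gripper open.
Joint ranges: [-2.62, 2.62], [-0.44, 2.09], [-1.27, 1.32], [0.08, 2.57], [-1.32, 4.46], [0.12, 2], [-2.74, 2.74]. Speed limits (rad/s): [2.22, 2.22, 3.01, 3.01, 3.14, 3.14, 3.14].

## Interface

Orientations are given as a rotation vector (axis times angle).
In Python, from cell import observe, get_image, camera_params, sign_off, silhouettes, grasp_offset gives the robot as it stands. The module is installed in compiled form; this text tells all that it offers.
- The arm moves only by the tool jog_arm, never from a script. Its argument "motion" is a list that holds one entry, the list of rows, each a list of 7 numbers: the shift along the tool's x, y, z in m, then the turn, a rotation vector about the tool's x, y, z in rad, then the closure, from -1 (fully open) to 1 (shut), so that 0 is half open. In form: [[[dx, dy, dz, wx, wy, wz, hand], ...]]. A call has 1 to 10 rows; each row is the pose to reach, as a shift and turn from the pose commanded when the call began, along the tool's axes at that moment; what a row does not reach only later rows make up. A row lasts 1/12 s, in which the tool goes at most 41.7 mm and 7.16 degrees, less where a joint would pass 70% of its speed; a pose out of reach is approached as far as the arm can. A call with a gripper value outside its range is refused whole. The fingers move at their own pace and stop on an object; "force" is the grip in N (left out, the last holds). Time passes only in rows, so rows that repeat a pose let the fingers close. It gives the time, the measured TCP pose, the force, the opening and the grip force at its end, in the units of the state.
- observe(): the state, without advancing time (a new reading comes with each control period).
- get_image(name): name is "side" or "top" or "wrist"; returns the picture (384x512x3 uint8, red, green, blue); there is no depth.
- camera_params(name): a dict with "vertical_fov" (degrees; the focal length in pixels is half the picture's height over the tangent of half this angle, whatever the lens; pixels are square), "cx", "cy" (the principal point, pixels), "dist_coeffs" ([k1, k2, p1, p2, k3] as OpenCV has them; the pictures are not rectified), "T" (4x4, takes a point from camera to world coordinates). Camera axes: x right, y down, z forward; pixel columns grow to the right and rows downward; lengths in m; the calibration is good to about 2 mm. A picture is of the moment at which its call begins: read the wrist's pose just before it. camera_params takes no time and is no camera call; for the wrist camera it gives the pose at the moment of the call.
- sign_off(): hands the job in; it is judged then, once.
Trained networks look in the newest picture that a camera, given by its name, has taken for a name from the list of things; names that differ only in an ending like _2 or _b are one class to them, and where a whole thing is asked for, a point or a joint stands for the part that bears it (a point fixed in the world has none). Each returns a list of dicts, best first, with "p" (0 to 1); they miss things now and then, are a little off and sometimes report something else, mostly with a low value. They report only what shows in the picture. A call takes as long as a camera call. They do not tell look-alikes from the thing itself.
- silhouettes(query, camera): "mask" (384x512 bool, what is visible of it) and "pixel" ([column, row] in pixels, amid what is visible of it).
The state is a dict: "clock": time; "joints": joint angles; "dq": joint speeds; "joint_efforts": joint torques, N m; "position": TCP position; "ee_rot": TCP orientation; "force": force on the tool from outside, world axes, zero at the start; "ft_torque": the same for the moment, N m; "width": opening from 0.0 (shut) to 1.0 (fully open); "gripper_force": force on a finger pad.
Only numpy, scipy, OpenCV 4.12 (cv2) and the standard library are available. Lean on these libraries where they do the work, as an engineer would, in place of code of your own. Each camera call takes 0.05 s, during which the arm holds its last target. There are 200 camera calls.

## Task

Set up a pressure-hold leak test on the rig: turn the regulator dial back anticlockwise to its zero stop and push every pressure sensor standing on the bench down onto a test point, one to a point, until it locks fully home. Then open the isolating valve (press its bar handle down, turn it clockwise to the line mark, let it spring up); only then turn the dial up clockwise until its pointer stands squarely at the steel set-point clip; and last shut the valve to trap the pressure (press, turn back to the dot mark, let it spring up), with all sensors still locked on and the dial still at the clip. Leave the tape roll and the blue parts bin where they are.

Things in the scene. Friction and masses are not known exactly. Their poses are not given: they have to be found in the camera images.
- sensor_1_mid (a point): steel pressure sensor standing upright, 80 mm tall, 0.2 kg: ribbed sleeve 42 mm in diameter up to 22 mm, hexagon (36 mm over corners) up to 32 mm, plain round body 33 mm in diameter from 32 to 68 mm (grip here), black connector 16 mm thick on top. Site: on its axis, 40 mm above its underside; z up its axis. Bore in the underside 16 mm wide, 32 mm deep. 2 to 4 such sensors are there
- sensor_2_mid (a point): steel pressure sensor standing upright, 80 mm tall, 0.2 kg: ribbed sleeve 42 mm in diameter up to 22 mm, hexagon (36 mm over corners) up to 32 mm, plain round body 33 mm in diameter from 32 to 68 mm (grip here), black connector 16 mm thick on top. Site: on its axis, 40 mm above its underside; z up its axis. Bore in the underside 16 mm wide, 32 mm deep. 2 to 4 such sensors are there
- sensor_3_mid (a point): steel pressure sensor standing upright, 80 mm tall, 0.2 kg: ribbed sleeve 42 mm in diameter up to 22 mm, hexagon (36 mm over corners) up to 32 mm, plain round body 33 mm in diameter from 32 to 68 mm (grip here), black connector 16 mm thick on top. Site: on its axis, 40 mm above its underside; z up its axis. Bore in the underside 16 mm wide, 32 mm deep. 2 to 4 such sensors are there
- sensor_4_mid (a point): steel pressure sensor standing upright, 80 mm tall, 0.2 kg: ribbed sleeve 42 mm in diameter up to 22 mm, hexagon (36 mm over corners) up to 32 mm, plain round body 33 mm in diameter from 32 to 68 mm (grip here), black connector 16 mm thick on top. Site: on its axis, 40 mm above its underside; z up its axis. Bore in the underside 16 mm wide, 32 mm deep. 2 to 4 such sensors are there
- point_1 (a point): Upright test point at the left end of the rig's row of four, 60 mm apart (brass hexagon, on it a steel nipple 13.8 mm thick, coned at the top). Any sensor may go on any point. Site: on the nipple's axis 40 mm above the hexagon's top, 12 mm above the nipple's tip, just where the centre of a sensor that is fully home lies. Site axes as the rig's
- point_2 (a point): second test point from the left; point as for point_1. A sensor just put over a nipple rests on two sprung balls about 14 mm too high; pushed straight down with 10 to 15 N it snaps past them and seats on the hexagon, locked
- point_3 (a point): third test point from the left; point as for point_1. Unused points seal themselves
- point_4 (a point): fourth test point, at the right end; point as for point_1
- valve_grip (a point): isolating valve at the rig's right, behind the test points: grey block, black bar handle (50 x 13 mm, 30 mm tall) on a round flange 51 mm wide. Site: on its upright axis at half the bar's height, 15 mm above the flange and 15 mm below the bar's top; moves down with the press. x along the bar, to the end with the white line; z up. A spring lifts the handle when let go
- valve_press (a joint): how far the valve handle is pressed down, m: 0 up, 0.009 fully down; sprung, 6 N to start, 10.5 N at the bottom. The handle can turn only while pressed more than 0.006; it is blocked before, so do not force it
- valve_turn (a joint): turn of the valve handle, rad, growing clockwise seen from above: 0 shut (white line to the dot), 1.047 open (white line to the line mark, straight to the rear of the rig); stops at both ends. Released within 0.1 of either end it springs up and locks; friction 0.05 N m
- dial_grip (a point): regulator dial at the rig's left, behind the test points: black fluted round knob, 40 mm wide, 24 mm tall, on a skirt 49 mm wide with a pointer tongue, over a white scale plate 76 mm wide. Site: on its upright axis, 13 mm above the skirt, 11 mm below the knob's top; x along the pointer, z up
- reg_dial (a joint): turn of the regulator dial, rad, growing clockwise seen from above, from 0 at its zero stop (pointer to the first long line of the scale, at the rig's front left) to 4.71 at the other stop; starts somewhere between; stays where it is left (friction 0.06 N m), does not need pressing
- set_mark (a joint): place of the set-point clip on the scale, rad, same zero and direction as the dial: the dial is at the clip when both joints read the same. A dark steel clip 14 mm wide on the scale plate's rim, up to 43 mm from the dial's axis, no higher than the knob's skirt; leave it alone
- dial_pointer (a point): tip of the dial's pointer, 30 mm from the dial's axis
- mark_tip (a point): inner tip of the set-point clip, also 30 mm from the dial's axis
- rig: fixed rig: aluminium base plate 300 x 270 mm, 16 mm high; origin at the centre of its underside, x to its rear (away from the robot), y to its left. Test points along y at x = -110 mm; valve at (-15, -67), dial at (-15, 67); grey air receiver along y at x = 100, 80 mm thick. Tops: receiver 107 (its small safety valve 128), nipples 82, seated sensors 134, dial 87, valve handle 104 mm
- tape_roll: yellow roll of tape lying flat, 97 mm in diameter, 19 mm high, origin at the centre of its underside; leave it
- shelf_bin: blue open picking bin, 158 x 115 x 88 mm, origin at the centre of its underside; leave it
Things that resemble listed ones, but are neither listed nor needed, are in the scene too. What is shaped like the part that bears sensor_3_mid but yellow is not meant.

How it is judged:
By the outcome, as a careful person would: the job done as asked, in the order asked, and still so for the second after the job is handed in, with the robot touching nothing.
Of sensor_1, sensor_2, sensor_3, sensor_4 only 2 to 4 are there at a start; the rules pass over those that are not, and their reading is None.
At some moment in a run one of sensor_1, sensor_2, sensor_3, sensor_4 may be knocked a few centimetres aside while the robot is not near it.
It also fails if it takes over 210 s, if anything falls off the work surface, if the arm or the gripper's body presses on something with over 40 N, if the wrist force passes 120 N, or if a joint passes its speed limit or range.

## Working session

There is one attempt and no reset: what is moved stays moved. The work goes in short steps, Python scripts to look and compute and a tool call to move; the robot and the scene stay as the last step left them, time stands still between calls to the robot, and variables do not carry over. Pictures are saved under pics/ and viewed, at most 14 in all, crops included, and the job is handed in when it is done.

Besides the shell and the picture viewer there is one more tool, called after "Request:" by a JSON object that holds its "api" and its "payload". jog_arm: Moves the arm, as the interface text tells. Its arguments: {"type":"object","properties":{"motion":{"type":"array"},"force":{"type":"number"}},"required":["motion"]}

```bash
mkdir -p pics; cat > h.py <<'E'
import numpy as np, cv2
from cell import *
from scipy.spatial.transform import Rotation as R
def cam(n):
    p=camera_params(n); f=192/np.tan(np.radians(p['vertical_fov'])/2)
    K=np.array([[f,0,p['cx']],[0,f,p['cy']],[0,0,1.]]); return K,np.array(p['dist_coeffs'],float),np.array(p['T'])
def ray(n,uv,c=None):
    K,d,T=c or cam(n); q=cv2.undistortPoints(np.array([[uv]],float),K,d)[0,0]
    return T[:3,3],T[:3,:3]@np.array([q[0],q[1],1])
def atz(n,uv,z,c=None):
    o,r=ray(n,uv,c); return o+r*(z-o[2])/r[2]
def proj(n,P,c=None):
    K,d,T=c or cam(n); Ti=np.linalg.inv(T)
    return cv2.projectPoints(np.atleast_2d(P).astype(float),cv2.Rodrigues(Ti[:3,:3])[0],Ti[:3,3],K,d)[0][:,0]
def snap(n,name):
    im=get_image(n); cv2.imwrite(f'pics/{name}.png',im[:,:,::-1]); return im
E
python3 - <<'E'
from h import *
s=observe(); print({k:np.round(v,3) for k,v in s.items()}); print(grasp_offset if not callable(grasp_offset) else grasp_offset())
a=snap('top','top0'); b=snap('side','side0')
for n in('top','side'): print(n,cam(n)[2].round(3).tolist(),cam(n)[0][0,0])
for q in('sensor_1_mid','dial_grip','valve_grip','rig'):
  for n in('top','side'):
    for d in silhouettes(q,n): print(q,n,round(d['p'],2),np.round(d['pixel']),d['mask'].sum())
E
```

```text
{'clock': np.float64(0.0), 'joints': array([ 1.173,  0.435,  0.025,  1.574, -0.012,  1.134, -0.075]), 'dq': array([-0.   , -0.001,  0.001,  0.   ,  0.   ,  0.002,  0.001]), 'joint_efforts': array([ 0.0000e+00, -6.6786e+01,  9.8500e-01, -3.1446e+01, -6.0000e-02,
        4.3000e-02,  0.0000e+00]), 'position': array([ 0.181, -0.598,  0.226]), 'ee_rot': array([-3.106e+00, -4.610e-01,  1.000e-03]), 'force': array([-0.598,  0.274,  0.556]), 'ft_torque': array([ 0.025, -0.017, -0.003]), 'gripper_force': np.float64(0.0), 'width': np.float64(1.001)}
0.0188
top [[-0.003, -0.998, 0.057, 0.387], [-1.0, 0.005, 0.021, 0.029], [-0.022, -0.057, -0.998, 1.661], [0.0, 0.0, 0.0, 1.0]] 442.6434863124822
side [[-0.866, -0.284, 0.412, -0.162], [-0.5, 0.451, -0.739, 1.182], [0.024, -0.846, -0.533, 0.901], [0.0, 0.0, 0.0, 1.0]] 467.085396723188
sensor_1_mid top 0.19 [302. 171.] 112
dial_grip top 0.7 [305. 172.] 130
dial_grip top 0.41 [318. 165.] 5740
dial_grip side 0.61 [258. 171.] 143
valve_grip top 0.64 [340. 164.] 148
valve_grip top 0.25 [187. 201.] 114
valve_grip side 0.65 [269. 154.] 141
rig top 0.77 [321. 166.] 5860
rig side 0.9 [256. 172.] 3794
```

View pics/top0.png

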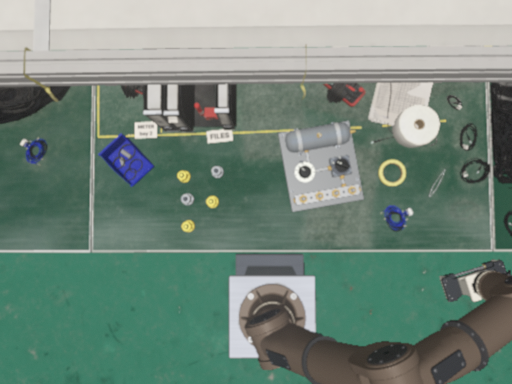

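View pics/side0.png

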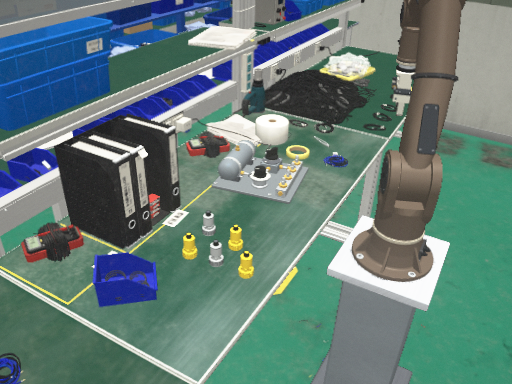

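The top view shows two steel sensors at (217,171) and (187,199). The yellow look-alikes, which I won't use, are at (183,175), (212,201) and (188,226). The rig is at (321,166), with the dial at (305,172) and the valve at (341,163). The tape roll is at (392,173) and the bin at (127,158).

```bash
cat >> h.py <<'E'
def goal(pos,yaw,base=None):
    """rows shift for tool-down pose; yaw = world angle of the tool x axis; picks given yaw"""
    s=observe(); p,Rc=np.array(s['position']),R.from_rotvec(s['ee_rot'])
    x=np.array([np.cos(yaw),np.sin(yaw),0]); z=np.array([0,0,-1.]); M=R.from_matrix(np.c_[x,np.cross(z,x),z])
    return np.r_[Rc.inv().apply(np.array(pos)-p),(Rc.inv()*M).as_rotvec()].round(4), s['joints'].round(2)
def yaw():
    return np.arctan2(*R.from_rotvec(observe()['ee_rot']).as_matrix()[[1,0],0])
E
python3 - <<'E'
from h import *
c=cam('top'); im=cv2.imread('pics/top0.png')
for uv in((217,171),(187,199)): print('sensor',atz('top',uv,.07,c).round(3), 'side px',proj('side',atz('top',uv,.07,c)).round())
for uv in((183,175),(212,201),(188,226)): print('yellow',atz('top',uv,.07,c).round(3))
g=silhouettes('rig','top')[0]['mask'] if get_image('top') is not None else 0
cs,_=cv2.findContours(g.astype(np.uint8),0,2); ct=max(cs,key=cv2.contourArea)
r=cv2.minAreaRect(ct); print(r)
for p in cv2.boxPoints(r): print(atz('top',p,.016,c).round(3))
D=atz('top',(305,172),.07,c);V=atz('top',(341,164),.09,c);print('dial',D.round(3),'valve',V.round(3), np.linalg.norm((D-V)[:2]))
d=D-V; th=np.arctan2(d[1],d[0])-np.pi/2; print('rig yaw',th)
a=cv2.resize(im[120:215,170:370],None,fx=4,fy=4,interpolation=2); cv2.imwrite('pics/crop1.png',a)
print(yaw())
o=camera_params('wrist'); Tw=np.array(o['T']); s=observe(); Rt=R.from_rotvec(s['ee_rot']).as_matrix()
print('cam in tool', (Rt.T@(Tw[:3,3]-s['position'])).round(3), (Rt.T@Tw[:3,:3]).round(2).tolist(), o['vertical_fov'])
E
```

```text
sensor [0.537 0.197 0.07 ] side px [[209. 213.]]
sensor [0.436 0.305 0.07 ] side px [[217. 242.]]
yellow [0.523 0.32  0.07 ]
yellow [0.428 0.215 0.07 ]
yellow [0.339 0.301 0.07 ]Traceback (most recent call last):
  File "<stdin>", line 5, in <module>
IndexError: list index out of range
```

```bash
python3 - <<'E'
from h import *
c=cam('top'); im=cv2.imread('pics/top0.png')
D=atz('top',(305,172),.07,c);V=atz('top',(341,164),.09,c);print('dial',D.round(3),'valve',V.round(3), np.linalg.norm((D-V)[:2]))
d=D-V; th=np.arctan2(d[1],d[0])-np.pi/2; print('rig yaw',th)
a=cv2.resize(im[120:215,170:370],None,fx=4,fy=4,interpolation=2); cv2.imwrite('pics/crop1.png',a)
print(yaw())
o=camera_params('wrist'); Tw=np.array(o['T']); s=observe(); Rt=R.from_rotvec(s['ee_rot']).as_matrix()
print('cam in tool', (Rt.T@(Tw[:3,3]-s['position'])).round(3), (Rt.T@Tw[:3,:3]).round(2).tolist(), o['vertical_fov'])
for uv in ((281,132),(349,123),(362,200),(293,211)): print(atz('top',uv,.016,c).round(3))
E
```

```text
dial [ 0.531 -0.12   0.07 ] valve [ 0.558 -0.247  0.09 ] 0.12883151241018892
rig yaw 0.20379217942240868
0.2947341259540333
cam in tool [ 0.081 -0.    -0.159] [[0.0, -0.95, -0.3], [1.0, 0.0, 0.0], [-0.0, -0.3, 0.95]] 65.18800781364507
[ 0.687 -0.037  0.016]
[ 0.72  -0.292  0.016]
[ 0.431 -0.335  0.016]
[ 0.392 -0.08   0.016]
```

View pics/crop1.png

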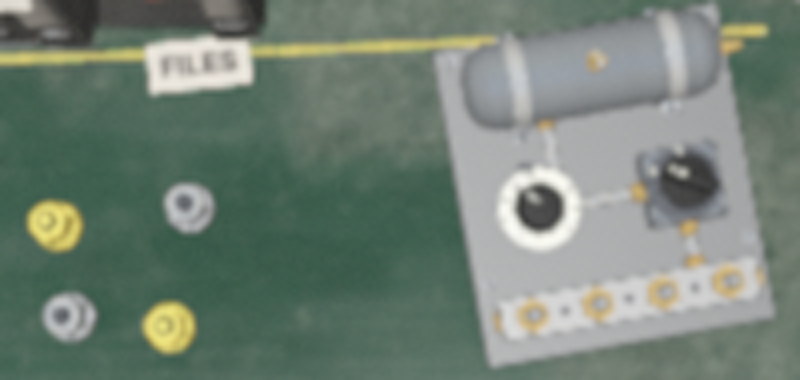

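The crop shows the steel sensors at (188,207) and (68,317) in crop pixels, with the yellow ones beside them. The rig's row of four test points runs along its front edge, yaw about 0.15 rad. I'll move above the rig and take a close look.

```bash
python3 -c "
from h import *
print(goal((.59,-.17,.32),.15))"
```

```text
(array([ 5.152e-01, -2.910e-01, -9.330e-02,  1.000e-04,  0.000e+00,
        1.447e-01]), array([ 1.17,  0.43,  0.03,  1.57, -0.01,  1.13, -0.08]))
```

Request:
{"api": "jog_arm", "payload": {"motion": [[[0.26,-0.145,-0.093,0,0,0.07,-1],[0.26,-0.145,-0.093,0,0,0.07,-1],[0.26,-0.145,-0.093,0,0,0.07,-1],[0.26,-0.145,-0.093,0,0,0.07,-1],[0.26,-0.145,-0.093,0,0,0.07,-1],[0.26,-0.145,-0.093,0,0,0.07,-1],[0.26,-0.145,-0.093,0,0,0.07,-1],[0.26,-0.145,-0.093,0,0,0.07,-1],[0.26,-0.145,-0.093,0,0,0.07,-1],[0.26,-0.145,-0.093,0,0,0.07,-1]]]}}

```text
clock: 1.43
position: [0.3892, -0.383, 0.3202]
ee_rot: [3.12, 0.357, 0.001]
force: [-1.0, 0.4, 0.4]
width: 1.001
gripper_force: 0.0
```

```bash
python3 -c "
from h import *
print(goal((.59,-.17,.32),.15))"
```

```text
(array([ 2.436e-01, -1.621e-01,  2.000e-04,  9.000e-04, -6.000e-04,
        7.770e-02]), array([ 0.74,  0.25, -0.08,  1.62,  0.02,  1.28, -0.68]))
```

Request:
{"api": "jog_arm", "payload": {"motion": [[[0.244,-0.162,0,0,0,0.078,-1],[0.244,-0.162,0,0,0,0.078,-1],[0.244,-0.162,0,0,0,0.078,-1],[0.244,-0.162,0,0,0,0.078,-1],[0.244,-0.162,0,0,0,0.078,-1],[0.244,-0.162,0,0,0,0.078,-1],[0.244,-0.162,0,0,0,0.078,-1],[0.244,-0.162,0,0,0,0.078,-1],[0.244,-0.162,0,0,0,0.078,-1],[0.244,-0.162,0,0,0,0.078,-1]]]}}

```text
clock: 2.27
position: [0.5892, -0.1735, 0.3189]
ee_rot: [3.132, 0.227, -0.003]
force: [-0.6, -0.8, -0.2]
width: 1.002
gripper_force: 0.0
```

```bash
python3 - <<'E'
from h import *
s=observe();print(s['position'],s['ee_rot'],s['joints'].round(2))
c=cam('wrist'); im=snap('wrist','w1'); import pickle; pickle.dump(c,open('w1.pkl','wb'))
for q in('dial_grip','valve_grip','set_mark','dial_pointer','rig','sensor_1_mid'):
    for d in silhouettes(q,'wrist'): print(q,round(d['p'],2),np.round(d['pixel']),d['mask'].sum(),atz('wrist',d['pixel'],.075,c).round(3))
E
```

```text
[ 0.58919394 -0.17348565  0.31888801] [ 3.13249921e+00  2.27260764e-01 -2.88445112e-03] [ 0.33  0.37 -0.19  1.44  0.07  1.33 -1.29]
dial_grip 0.89 [215. 197.] 972 [ 0.531 -0.122  0.075]
valve_grip 0.58 [308. 189.] 1053 [ 0.562 -0.249  0.075]
dial_pointer 0.76 [218. 194.] 977 [ 0.537 -0.126  0.075]
rig 0.85 [261. 160.] 32146 [ 0.593 -0.178  0.075]
```

View pics/w1.png

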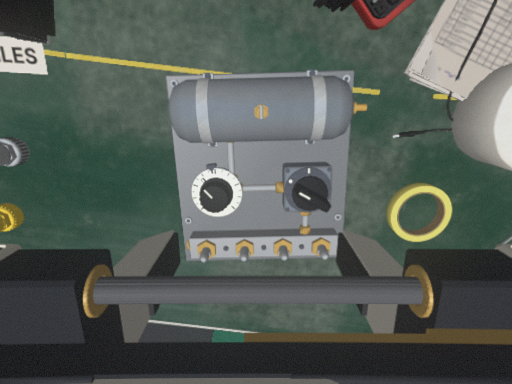

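The wrist view shows the rig: dial at (216,192), set-point clip at (212,167) at the rim, valve at (309,190), test points at about (206,250), (244,248), (283,248) and (321,247). Zooming in on the dial, valve and points.

```bash
python3 - <<'E'
from h import *
im=cv2.imread('pics/w1.png'); cv2.imwrite('pics/c2.png',cv2.resize(im[150:265,180:345],None,fx=4.8,fy=4.8,interpolation=2))
E
```

```text
(no output)
```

View pics/c2.png

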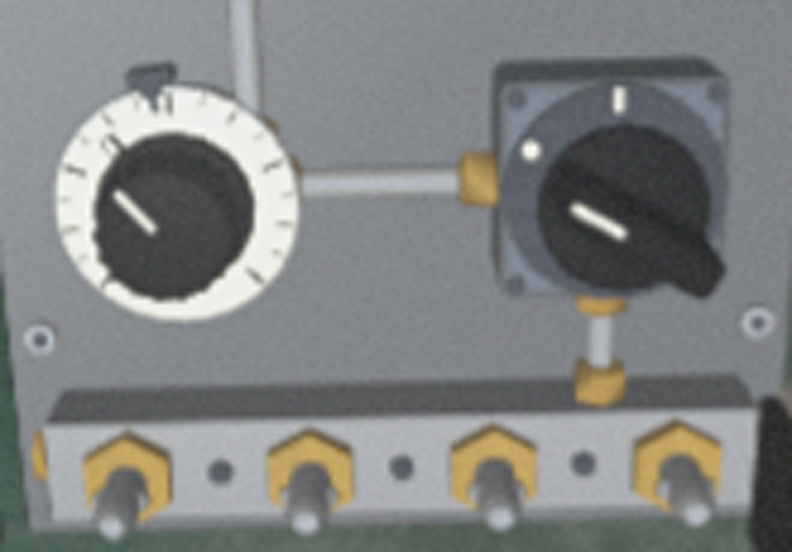

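```bash
python3 - <<'E'
from h import *
import pickle; c=pickle.load(open('w1.pkl','rb'))
px=lambda u:(u[0]/4.8+180-.4,u[1]/4.8+150-.4)
N=np.array([atz('wrist',px(u),.082,c) for u in((114,525),(307,524),(500,519),(696,514))]); print(N.round(4),np.diff(N[:,:2],axis=0).round(4))
d=N[0]-N[3]; th=np.arctan2(d[1],d[0])-np.pi/2
for uv in((167,73),(354,71)): print('back corner',atz('wrist',uv,.016,c).round(4))
e=atz('wrist',(167,73),.016,c)-atz('wrist',(354,71),.016,c); print('yaw pts',th,'yaw edge',np.arctan2(e[1],e[0])-np.pi/2,np.linalg.norm(e))
Rz=lambda t:np.array([[np.cos(t),-np.sin(t)],[np.sin(t),np.cos(t)]])
o=N[:,:2].mean(0)-Rz(th)@[-.11,0]; print('origin',o)
W=lambda x,y:o+Rz(th)@[x,y]
print('dial',W(-.015,.067),'valve',W(-.015,-.067), 'px',proj('wrist',[[*W(-.015,.067),.087],[*W(-.015,-.067),.104]],c).round(1))
for nm,u,z in(('zero',(105,285),.05),('last',(258,280),.05),('clip',(155,100),.058),('clipouter',(152,75),.058),('tongue',(115,146),.058),('line out',(115,193),.087),('line in',(155,232),.087)):
    q=Rz(-th)@(atz('wrist',px(u),z,c)[:2]-W(-.015,.067)); a=np.arctan2(q[1],q[0]) # cw from rig front-left
    print(nm,q.round(4),np.hypot(*q).round(4),'dial angle',round((3*np.pi/4-a)%(2*np.pi),3))
E
```

```text
[[ 0.4354 -0.1153  0.082 ]
 [ 0.4442 -0.1741  0.082 ]
 [ 0.4545 -0.2328  0.082 ]
 [ 0.465  -0.2921  0.082 ]] [[ 0.0088 -0.0588]
 [ 0.0103 -0.0586]
 [ 0.0105 -0.0593]]
back corner [ 0.6859 -0.0297  0.016 ]
back corner [ 0.727 -0.292  0.016]
yaw pts 0.1662271149874497 yaw edge 0.15534968387340942 0.26549247001066373
origin [ 0.55828884 -0.18536099]
dial [ 0.5324096  -0.12176646] valve [ 0.5545816  -0.25391941] px [[214.  199.1]
 [314.1 201.1]]
zero [-0.0276  0.0258] 0.0378 dial angle 6.25
last [-0.0269 -0.0226] 0.0351 dial angle 4.801
clip [0.0336 0.0048] 0.0339 dial angle 2.216
clipouter [0.0412 0.0051] 0.0415 dial angle 2.232
tongue [0.0197 0.0177] 0.0265 dial angle 1.625
line out [0.0136 0.0132] 0.0189 dial angle 1.583
line in [0.0017 0.0027] 0.0032 dial angle 1.353
```

Rig fit: yaw about 0.16, dial at (0.532, -0.122), dial angle about 1.6 and clip about 2.22. I'll zero the dial first and hover over it for a check.

```bash
python3 -c "
from h import *
print(goal((.532,-.122,.17),.16))"
```

```text
(array([-0.0497, -0.0583,  0.1499,  0.0004, -0.0002, -0.0148]), array([ 0.33,  0.37, -0.19,  1.44,  0.07,  1.33, -1.29]))
```

Request:
{"api": "jog_arm", "payload": {"motion": [[[-0.05,-0.058,0.15,0,0,-0.015,-0.5],[-0.05,-0.058,0.15,0,0,-0.015,-0.5],[-0.05,-0.058,0.15,0,0,-0.015,-0.5],[-0.05,-0.058,0.15,0,0,-0.015,-0.5],[-0.05,-0.058,0.15,0,0,-0.015,-0.5],[-0.05,-0.058,0.15,0,0,-0.015,-0.5],[-0.05,-0.058,0.15,0,0,-0.015,-0.5],[-0.05,-0.058,0.15,0,0,-0.015,-0.5]]], "force": 12}}

```text
clock: 3.28
position: [0.5342, -0.1224, 0.1716]
ee_rot: [3.13, 0.252, 0.006]
force: [0.4, 0.1, -0.1]
width: 0.747
gripper_force: 0.0
```

```bash
python3 - <<'E'
from h import *
s=observe();print(s['position'],s['ee_rot'],s['width'],s['joints'].round(2))
c=cam('wrist'); im=snap('wrist','w2'); import pickle; pickle.dump(c,open('w2.pkl','wb'))
for q in('dial_grip','dial_pointer','set_mark','mark_tip'):
    for d in silhouettes(q,'wrist'): print(q,round(d['p'],2),np.round(d['pixel']),d['mask'].sum(),atz('wrist',d['pixel'],.075,c).round(3))
E
```

```text
[ 0.53418005 -0.12237947  0.17164673] [3.13031932 0.25212257 0.00595553] 0.7473556316927965 [ 0.29  0.38 -0.22  1.82  0.1   0.95 -1.38]
dial_grip 0.6 [254. 197.] 2312 [ 0.533 -0.12   0.075]
dial_pointer 0.74 [324. 114.] 72082 [ 0.613 -0.165  0.075]
dial_pointer 0.58 [258. 193.] 2324 [ 0.537 -0.122  0.075]
set_mark 0.57 [247. 151.] 148 [ 0.573 -0.107  0.075]
```

View pics/w2.png

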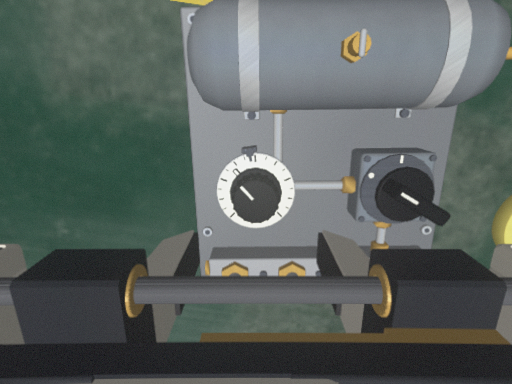

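Request:
{"api": "jog_arm", "payload": {"motion": [[[-0.001,-0.001,0.04,0,0,0,-0.5],[-0.001,-0.001,0.07,0,0,0,-0.5],[-0.001,-0.001,0.09,0,0,0,-0.5],[-0.001,-0.001,0.103,0,0,0,-0.5],[-0.001,-0.001,0.103,0,0,0,1],[-0.001,-0.001,0.103,0,0,0,1],[-0.001,-0.001,0.103,0,0,0,1],[-0.001,-0.001,0.103,0,0,0,1],[-0.001,-0.001,0.103,0,0,0,1],[-0.001,-0.001,0.103,0,0,0,1]]], "force": 12}}

```text
clock: 4.37
position: [0.5318, -0.1207, 0.0679]
ee_rot: [3.131, 0.254, 0.003]
force: [1.0, 0.5, 4.8]
width: 0.43
gripper_force: 12.0
```

Request:
{"api": "jog_arm", "payload": {"motion": [[[0,0,-0.001,0,0,-0.12,1],[0,0,-0.001,0,0,-0.24,1],[0,0,-0.001,0,0,-0.36,1],[0,0,-0.001,0,0,-0.48,1],[0,0,-0.001,0,0,-0.6,1],[0,0,-0.001,0,0,-0.72,1],[0,0,-0.001,0,0,-0.84,1],[0,0,-0.001,0,0,-0.96,1],[0,0,-0.001,0,0,-1.08,1],[0,0,-0.001,0,0,-1.2,1]]]}}

```text
clock: 5.2
position: [0.5327, -0.1218, 0.0681]
ee_rot: [2.434, 1.981, 0.003]
force: [7.0, -3.5, -9.6]
width: 0.433
gripper_force: 12.0
```

```bash
python3 -c "
from h import *
s=observe();print(s['position'],s['ft_torque'],s['force'],s['joints'].round(2),yaw())"
```

```text
[ 0.53265022 -0.12179077  0.06808841] [-0.66560662 -1.5527109  -0.07312047] [ 7.01552506 -3.54570166 -9.61400398] [ 0.5   0.55 -0.51  1.91  0.38  0.78 -0.43] 1.3664535313312738
```

Request:
{"api": "jog_arm", "payload": {"motion": [[[0,0,-0.001,0,0,-0.1,1],[0,0,-0.001,0,0,-0.2,1],[0,0,-0.001,0,0,-0.28,1],[0,0,-0.001,0,0,-0.34,1],[0,0,-0.001,0,0,-0.4,1],[0,0,-0.001,0,0,-0.45,1],[0,0,-0.001,0,0,-0.5,1]]]}}

```text
clock: 5.78
position: [0.5333, -0.1217, 0.069]
ee_rot: [1.873, 2.518, 0.004]
force: [8.5, -3.4, -8.4]
width: 0.431
gripper_force: 12.0
```

```bash
python3 -c "
from h import *
s=observe();print(s['position'],s['ft_torque'],s['force'],s['joints'].round(2),yaw())"
```

```text
[ 0.53327764 -0.12173624  0.06895055] [-0.61401996 -1.9595256  -0.35834644] [ 8.54150141 -3.38309228 -8.37279654] [ 0.59  0.58 -0.64  1.9   0.47  0.81 -0.02] 1.862627694874087
```

Torque about z shows the dial is at its zero stop. Releasing, rising, and going to sensor 1.

Request:
{"api": "jog_arm", "payload": {"motion": [[[0,0,0,0,0,0,-0.5],[0,0,0,0,0,0,-0.5],[0,0,0,0,0,0,-0.5],[0,0,-0.03,0,0,0,-0.5],[0,0,-0.07,0,0,0,-0.5],[0,0,-0.11,0,0,0,-0.5],[0,0,-0.14,0,0,0,-0.5],[0,0,-0.14,0,0,0,-0.5]]]}}

```text
clock: 6.45
position: [0.534, -0.1199, 0.2152]
ee_rot: [1.871, 2.513, 0.006]
force: [1.3, 0.9, -0.4]
width: 0.747
gripper_force: 0.0
```

```bash
python3 - <<'E'
from h import *
print(goal((.537,.175,.21),1.73), observe()['width'])
c=cam('wrist'); im=snap('wrist','w3'); import pickle; pickle.dump(c,open('w3.pkl','wb'))
u,v=proj('wrist',[.532,-.122,.065],c)[0]; print(u,v)
u,v=int(u),int(v); cv2.imwrite('pics/c3.png',cv2.resize(im[max(v-60,0):v+60,max(u-60,0):u+60,::-1],None,fx=4.5,fy=4.5,interpolation=2))
E
```

```text
(array([0.2817, 0.0874, 0.0047, 0.0084, 0.0039, 0.1315]), array([ 0.67,  0.42, -0.74,  1.74,  0.31,  1.1 ,  0.12])) 0.7468938052360115
254.68690555865822 181.12662456493229
```

View pics/c3.png

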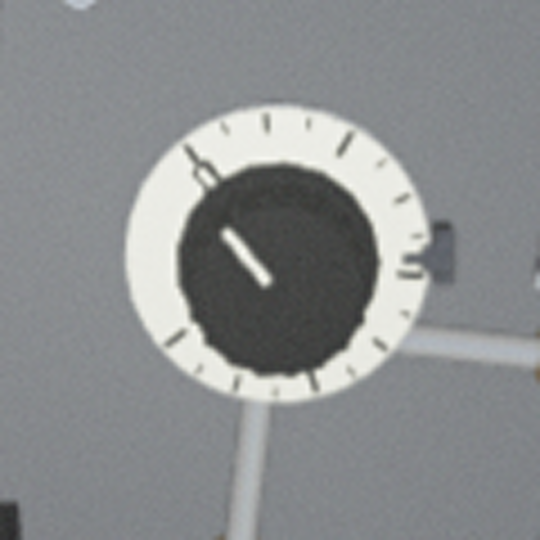

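The dial pointer now stands on the first long line at (190,150), so it is zeroed. The clip at about (420,253) sits just before the third long line, at about 2.23 rad. Now to sensor 1.

Request:
{"api": "jog_arm", "payload": {"motion": [[[0.282,0.087,0.005,0.008,0.004,0.13,-0.4],[0.282,0.087,0.005,0.008,0.004,0.13,-0.4],[0.282,0.087,0.005,0.008,0.004,0.13,-0.4],[0.282,0.087,0.005,0.008,0.004,0.13,-0.4],[0.282,0.087,0.005,0.008,0.004,0.13,-0.4],[0.282,0.087,0.005,0.008,0.004,0.13,-0.4],[0.282,0.087,0.005,0.008,0.004,0.13,-0.4],[0.282,0.087,0.005,0.008,0.004,0.13,-0.4],[0.282,0.087,0.005,0.008,0.004,0.13,-0.4],[0.282,0.087,0.005,0.008,0.004,0.13,-0.4]]]}}

```text
clock: 7.33
position: [0.5326, 0.1744, 0.2028]
ee_rot: [-2.029, -2.388, 0.009]
force: [0.3, -0.2, -1.4]
width: 0.696
gripper_force: 0.0
```

```bash
python3 - <<'E'
from h import *
s=observe();print(s['position'],s['width'],yaw(),s['joints'].round(2))
c=cam('wrist'); im=snap('wrist','w4'); import pickle; pickle.dump(c,open('w4.pkl','wb'))
for d in silhouettes('sensor_1_mid','wrist'):
    m=d['mask']; print(round(d['p'],2),np.round(d['pixel']),m.sum(),im[m].mean(0).round(),atz('wrist',d['pixel'],.05,c).round(3))
E
```

```text
[0.53262718 0.17439696 0.20275077] 0.6957094034187271 1.7329267380416409 [ 0.12  0.46 -0.75  1.71  0.34  1.11 -0.56]
```

View pics/w4.png

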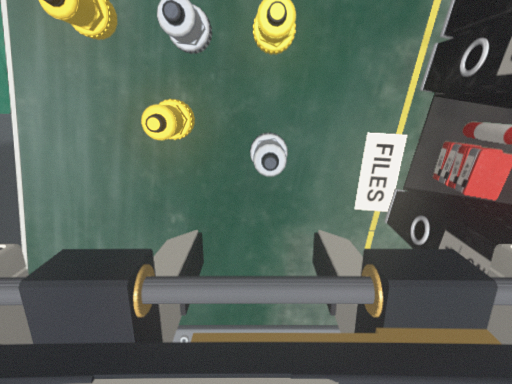

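The sensor stands upright with its connector at (270,161). The second steel sensor is at about (177,14).

```bash
python3 - <<'E'
from h import *
import pickle; c=pickle.load(open('w4.pkl','rb'))
print('s1 top',atz('wrist',(270,161),.08,c).round(4)); print('s1 rim', atz('wrist',(268.5,156),.068,c).round(4),'s2',atz('wrist',(177,14),.08,c).round(4))
P=atz('wrist',(270,161),.08,c); n=24;a=np.linspace(0,2*np.pi,n)
for r,z in((.021,0.0),(.0165,.068)):
    q=proj('wrist',np.c_[P[0]+r*np.cos(a),P[1]+r*np.sin(a),a*0+z],c); print(r,z,q.min(0).round(),q.max(0).round())
print(goal((P[0],P[1],.11),1.73))
E
```

```text
s1 top [0.5382 0.2023 0.08  ]
s1 rim [0.5366 0.2047 0.068 ] s2 [0.4414 0.31   0.08  ]
0.021 0.0 [251. 131.] [285. 165.]
0.0165 0.068 [253. 142.] [286. 175.]
(array([ 0.0283,  0.0104,  0.093 , -0.0095, -0.0022, -0.0003]), array([ 0.13,  0.46, -0.75,  1.71,  0.34,  1.11, -0.56]))
```

Request:
{"api": "jog_arm", "payload": {"motion": [[[0.028,0.01,0.04,-0.009,-0.002,0,-0.4],[0.028,0.01,0.08,-0.009,-0.002,0,-0.4],[0.028,0.01,0.11,-0.009,-0.002,0,-0.4],[0.028,0.01,0.14,-0.009,-0.002,0,-0.4],[0.028,0.01,0.168,-0.009,-0.002,0,-0.4],[0.028,0.01,0.168,-0.009,-0.002,0,-0.4]]]}}

```text
clock: 7.93
position: [0.5346, 0.2001, 0.0306]
ee_rot: [-2.036, -2.388, 0.011]
force: [-1.1, -0.8, -1.6]
width: 0.7
gripper_force: 0.0
```

```bash
python3 - <<'E'
from h import *
print(goal((.538,.2025,.036),1.73), observe()['position'],observe()['force'])
E
```

```text
(array([ 0.0019,  0.0037, -0.0054, -0.0074,  0.0017, -0.0008]), array([-0.02,  0.67, -0.62,  1.85,  0.53,  0.8 , -0.77])) [0.53456814 0.20005271 0.03059322] [-1.06889895 -0.84270795 -1.63070035]
```

Request:
{"api": "jog_arm", "payload": {"motion": [[[0.002,0.004,-0.005,-0.007,0.002,0,-0.4],[0.002,0.004,-0.005,-0.007,0.002,0,-0.4],[0.002,0.004,-0.005,-0.007,0.002,0,1],[0.002,0.004,-0.005,-0.007,0.002,0,1],[0.002,0.004,-0.005,-0.007,0.002,0,1],[0.002,0.004,-0.005,-0.007,0.002,0,1],[0.002,0.004,-0.005,-0.007,0.002,0,1],[0.002,0.004,-0.005,-0.007,0.002,0,1]]], "force": 30}}

```text
clock: 8.6
position: [0.5406, 0.2066, 0.0409]
ee_rot: [2.034, 2.391, 0.012]
force: [-2.0, -0.6, 2.5]
width: 0.357
gripper_force: 29.7
```

Request:
{"api": "jog_arm", "payload": {"motion": [[[0,0,-0.04,0,0,0,1],[0,0,-0.08,0,0,0,1],[0,0,-0.12,0,0,0,1],[0,0,-0.15,0,0,0,1],[0,0,-0.15,0,0,0,1]]]}}

```text
clock: 9.02
position: [0.5424, 0.2082, 0.1971]
ee_rot: [2.031, 2.388, 0.026]
force: [1.1, 1.0, -2.1]
width: 0.35
gripper_force: 29.8
```

```bash
cat >> h.py <<'E'
def rigfit(o,th):
    c,s=np.cos(th),np.sin(th); return lambda x,y:np.array(o)+[c*x-s*y,s*x+c*y]
W=rigfit((.55829,-.18536),.163)
E
python3 - <<'E'
from h import *
s=observe();print(s['position'],s['force'],s['width'],s['joints'].round(2))
P=W(-.11,-.09); print(P,W(-.11,-.03)); print(goal((*P,.21),1.73))
snap('wrist','w5')
E
```

```text
[0.54235452 0.20824802 0.19707769] [ 1.09395571  1.03755397 -2.1206857 ] 0.3502412362426435 [ 0.06  0.49 -0.74  1.69  0.37  1.09 -0.63]
[ 0.46435319 -0.29201775] [ 0.45461644 -0.23281305]
(array([-0.4812, -0.157 , -0.0184,  0.0168, -0.006 ,  0.002 ]), array([ 0.06,  0.49, -0.74,  1.69,  0.37,  1.09, -0.63]))
```

```bash
python3 - <<'E'
from h import *
im=cv2.imread('pics/w5.png'); hsv=cv2.cvtColor(im,cv2.COLOR_BGR2HSV)
s=observe(); Rt=R.from_rotvec(s['ee_rot']).as_matrix(); p=np.array(s['position'])
for dx in(-.004,-.002,0,.002,.004):
  a=np.linspace(0,2*np.pi,60); Q=[]
  for z in(.041,.019):
    Q.append(np.c_[dx+.021*np.cos(a),.021*np.sin(a),a*0+z])
  q=proj('wrist',(Rt@np.vstack(Q).T).T+p); print(dx,q.min(0).round(1),q.max(0).round(1))
for r in range(150,250,4): print(r,[tuple(hsv[r,c,1:]) and f"{hsv[r,c,1]}/{hsv[r,c,2]}" for c in(240,248,256,264,272)])
for r in(205,215,225,235): print(r,[f"{c}:{hsv[r,c,1]}/{hsv[r,c,2]}" for c in range(200,316,5)])
E
```

```text
-0.004 [226.1 196.9] [290.6 266.5]
-0.002 [226.  194.2] [290.7 263.8]
0 [225.9 191.4] [290.8 261.2]
0.002 [225.9 188.7] [290.9 258.5]
0.004 [225.8 185.9] [291.  255.8]
150 ['85/108', '93/104', '90/105', '92/100', '88/102']
154 ['91/101', '86/101', '88/101', '91/104', '79/106']
158 ['92/97', '86/101', '79/106', '83/105', '74/111']
162 ['91/101', '83/101', '85/105', '69/114', '76/110']
166 ['94/103', '84/103', '84/106', '76/111', '75/112']
170 ['88/102', '91/104', '83/105', '77/106', '83/108']
174 ['86/101', '87/103', '86/98', '89/106', '75/106']
178 ['91/101', '81/101', '75/106', '90/102', '79/107']
182 ['89/100', '88/101', '85/102', '87/103', '79/107']
186 ['92/97', '88/101', '83/104', '83/101', '82/106']
190 ['88/99', '88/102', '86/104', '78/108', '87/109']
194 ['91/101', '84/100', '87/103', '77/106', '76/104']
198 ['88/101', '89/97', '90/99', '91/101', '83/105']
202 ['79/97', '12/108', '7/113', '17/103', '85/102']
206 ['8/128', '12/105', '4/126', '8/126', '14/88']
210 ['2/108', '5/163', '4/207', '2/152', '11/117']
214 ['2/206', '8/235', '9/236', '5/234', '5/217']
218 ['6/236', '9/2
[... 1009 characters left out ...]
 '305:61/121', '310:62/115', '315:56/118']
225 ['200:83/98', '205:87/97', '210:87/100', '215:85/96', '220:92/100', '225:44/87', '230:1/223', '235:9/239', '240:5/143', '245:11/189', '250:9/112', '255:19/124', '260:20/126', '265:14/163', '270:11/190', '275:9/232', '280:7/235', '285:18/141', '290:71/111', '295:63/118', '300:61/117', '305:60/119', '310:65/118', '315:56/118']
235 ['200:88/99', '205:79/107', '210:16/148', '215:22/163', '220:19/163', '225:12/84', '230:8/233', '235:12/123', '240:4/137', '245:6/139', '250:5/140', '255:5/142', '260:2/142', '265:4/139', '270:6/138', '275:2/132', '280:7/116', '285:8/235', '290:14/72', '295:19/162', '300:17/162', '305:12/152', '310:50/117', '315:59/113']
```

Request:
{"api": "jog_arm", "payload": {"motion": [[[-0.38,-0.12,-0.018,0.017,-0.006,0,1],[-0.38,-0.12,-0.018,0.017,-0.006,0,1],[-0.38,-0.12,-0.018,0.017,-0.006,0,1],[-0.38,-0.12,-0.018,0.017,-0.006,0,1],[-0.38,-0.12,-0.018,0.017,-0.006,0,1],[-0.38,-0.12,-0.018,0.017,-0.006,0,1],[-0.38,-0.12,-0.018,0.017,-0.006,0,1],[-0.38,-0.12,-0.018,0.017,-0.006,0,1],[-0.38,-0.12,-0.018,0.017,-0.006,0,1],[-0.38,-0.12,-0.018,0.017,-0.006,0,1]]]}}

```text
clock: 9.9
position: [0.4795, -0.194, 0.2045]
ee_rot: [-2.038, -2.383, 0.019]
force: [0.1, -0.5, -2.5]
width: 0.352
gripper_force: 29.9
```

```bash
python3 - <<'E'
from h import *
s=observe();print(s['position'],s['width'],s['joints'].round(2)); print(goal((.4633,-.2855,.175),1.73))
E
```

```text
[ 0.47948878 -0.19396358  0.20448211] 0.3524843666259021 [ 0.81  0.38 -0.7   1.81  0.28  1.06  0.16]
(array([-0.0878, -0.0298,  0.0301, -0.0131,  0.0031, -0.0033]), array([ 0.81,  0.38, -0.7 ,  1.81,  0.28,  1.06,  0.16]))
```

Request:
{"api": "jog_arm", "payload": {"motion": [[[-0.088,-0.03,0.01,-0.013,0.003,-0.003,1],[-0.088,-0.03,0.02,-0.013,0.003,-0.003,1],[-0.088,-0.03,0.03,-0.013,0.003,-0.003,1],[-0.088,-0.03,0.03,-0.013,0.003,-0.003,1],[-0.088,-0.03,0.03,-0.013,0.003,-0.003,1],[-0.088,-0.03,0.03,-0.013,0.003,-0.003,1],[-0.088,-0.03,0.03,-0.013,0.003,-0.003,1]]]}}

```text
clock: 10.48
position: [0.467, -0.2786, 0.177]
ee_rot: [2.028, 2.397, 0.006]
force: [-0.1, -0.2, -2.2]
width: 0.354
gripper_force: 29.9
```

```bash
python3 - <<'E'
from h import *
s=observe();print(s['position'],s['width'],s['joints'].round(2)); print(goal((.4633,-.2855,.15),1.73))
c=cam('wrist'); im=snap('wrist','w6'); import pickle; pickle.dump(c,open('w6.pkl','wb'))
print(proj('wrist',[[*W(-.11,y),.082] for y in(.09,.03,-.03,-.09)]).round(1),proj('wrist',[[*W(-.11,y),.054] for y in(.09,.03,-.03,-.09)]).round(1))
E
```

```text
[ 0.46699511 -0.27857053  0.17700498] 0.35385233171927577 [ 0.93  0.44 -0.66  1.8   0.31  1.01  0.31]
(array([-0.0063, -0.0049,  0.027 ,  0.0041, -0.001 ,  0.0071]), array([ 0.93,  0.44, -0.66,  1.8 ,  0.31,  1.01,  0.31]))
[[251.9 -27.4]
 [252.   65. ]
 [252.2 142.7]
 [252.3 209.7]] [[252.4 -13.3]
 [252.5  68.5]
 [252.6 138.6]
 [252.6 199.8]]
```

View pics/w6.png

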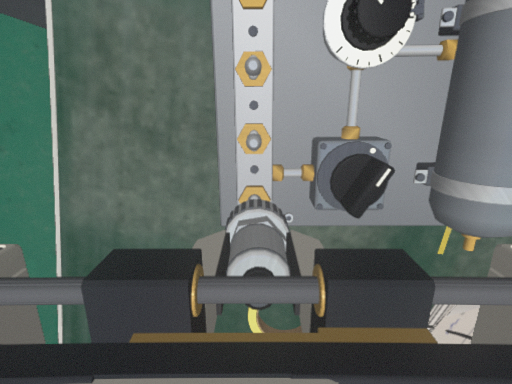

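Nipples 2 and 3 show at (253,66) and (253,143), within about 1 px of the prediction. The gripped sensor is near nipple 4, so I'll correct and lower it.

Request:
{"api": "jog_arm", "payload": {"motion": [[[-0.006,-0.004,0.01,0.004,-0.001,0.007,1],[-0.006,-0.004,0.03,0.004,-0.001,0.007,1],[-0.006,-0.004,0.048,0.004,-0.001,0.007,1],[-0.006,-0.004,0.048,0.004,-0.001,0.007,1],[-0.006,-0.004,0.048,0.004,-0.001,0.007,1],[-0.006,-0.004,0.048,0.004,-0.001,0.007,1]]]}}

```text
clock: 11.03
position: [0.4641, -0.2866, 0.1297]
ee_rot: [2.039, 2.388, -0.0]
force: [0.0, 0.2, -2.4]
width: 0.355
gripper_force: 29.9
```

```bash
python3 - <<'E'
from h import *
s=observe();print(s['position'],s['force'],s['width']); print(goal((.4643,-.2855,.12),1.73))
E
```

```text
[ 0.46414111 -0.28663673  0.1296698 ] [ 0.03658259  0.18386386 -2.36199178] 0.3545147335149098
(array([ 0.0011,  0.0003,  0.0097,  0.0004,  0.001 , -0.0018]), array([ 0.92,  0.49, -0.63,  1.85,  0.36,  0.92,  0.28]))
```

Descend slowly while watching force.

Request:
{"api": "jog_arm", "payload": {"motion": [[[0.001,0,0.004,0,0,0,1],[0.001,0,0.008,0,0,0,1],[0.001,0,0.012,0,0,0,1],[0.001,0,0.015,0,0,0,1],[0.001,0,0.015,0,0,0,1]]]}}

```text
clock: 11.45
position: [0.4647, -0.2862, 0.114]
ee_rot: [2.039, 2.387, 0.001]
force: [5.7, -2.3, -5.6]
width: 0.355
gripper_force: 29.9
```

Request:
{"api": "jog_arm", "payload": {"motion": [[[0,0.001,0.003,0,0,0,1],[0,0.001,0.006,0,0,0,1],[0,0.001,0.009,0,0,0,1],[0,0.001,0.011,0,0,0,1]]]}}

```text
clock: 11.78
position: [0.4651, -0.2859, 0.103]
ee_rot: [2.04, 2.387, -0.0]
force: [3.3, -2.2, 0.4]
width: 0.355
gripper_force: 29.9
```

```bash
python3 - <<'E'
from h import *
s=observe();print(s['position'],s['force'],s['ft_torque'],s['width'])
E
```

```text
[ 0.46506761 -0.28593316  0.1030149 ] [ 3.32162304 -2.16855739  0.36961671] [-0.77163002 -1.02992654  0.02171372] 0.3546546358138182
```

Request:
{"api": "jog_arm", "payload": {"motion": [[[0,0.0005,0.003,0,0,0,1],[0,0.0005,0.006,0,0,0,1],[0,0.0005,0.009,0,0,0,1],[0,0.0005,0.01,0,0,0,1],[0,0.0005,0.01,0,0,0,1]]]}}

```text
clock: 12.2
position: [0.4646, -0.2861, 0.0941]
ee_rot: [2.041, 2.388, -0.004]
force: [-3.1, -1.9, 18.6]
width: 0.355
gripper_force: 30.0
```

Request:
{"api": "jog_arm", "payload": {"motion": [[[0,0,0.001,0,0,0,1],[0,0,0.001,0,0,0,1],[0,0,0.002,0,0,0,1],[0,0,0.002,0,0,0,1]]]}}

```text
clock: 12.53
position: [0.4648, -0.2862, 0.0937]
ee_rot: [2.04, 2.387, -0.005]
force: [-9.1, -0.2, 38.7]
width: 0.356
gripper_force: 30.1
```

Stiff at 39 N, so it's seated. Release and rise.

Request:
{"api": "jog_arm", "payload": {"motion": [[[0,0,-0.003,0,0,0,1],[0,0,-0.003,0,0,0,-0.4],[0,0,-0.003,0,0,0,-0.4],[0,0,-0.003,0,0,0,-0.4],[0,0,-0.003,0,0,0,-0.4],[0,0,-0.043,0,0,0,-0.4],[0,0,-0.083,0,0,0,-0.4],[0,0,-0.123,0,0,0,-0.4],[0,0,-0.123,0,0,0,-0.4]]]}}

```text
clock: 13.28
position: [0.4686, -0.2858, 0.221]
ee_rot: [2.034, 2.382, 0.003]
force: [1.4, -0.1, -0.0]
width: 0.7
gripper_force: 0.0
```

```bash
python3 - <<'E'
from h import *
s=observe();print(s['position'],s['force'],s['width']); print(goal((.436,.265,.225),1.73))
a=snap('wrist','w7'); b=snap('side','side2'); t=snap('top','top2')
u,v=proj('side',[.46,-.26,.1])[0].astype(int)
print([proj('wrist',[*W(-.11,-.09),z])[0].round() for z in(.134,.148)])
A=cv2.resize(b[v-40:v+40,u-50:u+50,::-1],None,fx=5,fy=5,interpolation=2)
cv2.imwrite('pics/j7.png',np.hstack([cv2.resize(a[:,:,::-1],(400,300)),cv2.resize(A,(400,300))]))
B=t[150:240,150:260,::-1]; cv2.imwrite('pics/t2.png',B)
g=cv2.cvtColor(t[140:240,170:235],cv2.COLOR_RGB2HSV); d=cv2.absdiff(t,cv2.imread('pics/top0.png')[:,:,::-1]).max(2)[140:240,160:240]; print('diff px',np.argwhere(d>50)[:,::-1].mean(0)+[160,140],(d>50).sum())
E
```

```text
[ 0.46857939 -0.2857909   0.22097211] [ 1.44630012 -0.13172508 -0.04288165] 0.700042085760178
(array([ 0.549 ,  0.0543, -0.0069,  0.0076,  0.0059, -0.0016]), array([ 0.95,  0.4 , -0.68,  1.73,  0.28,  1.1 ,  0.35]))
[array([257., 209.]), array([257., 215.])]
diff px [216.88135593 171.5       ] 118
```

View pics/j7.png

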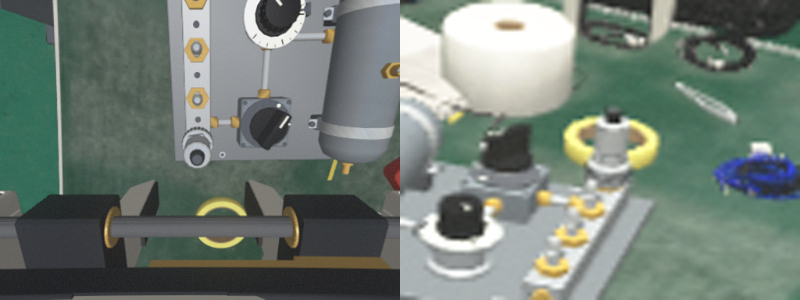

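Sensor 1 is seated on point 4, upright at (197,150) in the left panel. Sensor 2 hasn't moved in the top view, so I'll go to it.

Request:
{"api": "jog_arm", "payload": {"motion": [[[0.39,0.04,-0.007,0.008,0.006,0,-0.2],[0.39,0.04,-0.007,0.008,0.006,0,-0.2],[0.39,0.04,-0.007,0.008,0.006,0,-0.2],[0.39,0.04,-0.007,0.008,0.006,0,-0.2],[0.39,0.04,-0.007,0.008,0.006,0,-0.2],[0.39,0.04,-0.007,0.008,0.006,0,-0.2],[0.39,0.04,-0.007,0.008,0.006,0,-0.2],[0.39,0.04,-0.007,0.008,0.006,0,-0.2],[0.39,0.04,-0.007,0.008,0.006,0,-0.2],[0.39,0.04,-0.007,0.008,0.006,0,-0.2]]]}}

```text
clock: 14.27
position: [0.4414, 0.1114, 0.2199]
ee_rot: [-2.026, -2.385, 0.004]
force: [-0.6, 0.2, 1.3]
width: 0.601
gripper_force: 0.0
```

```bash
python3 - <<'E'
from h import *
print(goal((.44,.27,.21),1.73))
E
```

```text
(array([ 0.1566,  0.0244,  0.0108, -0.0099, -0.0078,  0.0033]), array([ 0.36,  0.28, -0.86,  1.92,  0.23,  1.05, -0.44]))
```

Request:
{"api": "jog_arm", "payload": {"motion": [[[0.157,0.024,0.011,-0.01,-0.008,0.003,-0.2],[0.157,0.024,0.011,-0.01,-0.008,0.003,-0.2],[0.157,0.024,0.011,-0.01,-0.008,0.003,-0.2],[0.157,0.024,0.011,-0.01,-0.008,0.003,-0.2],[0.157,0.024,0.011,-0.01,-0.008,0.003,-0.2],[0.157,0.024,0.011,-0.01,-0.008,0.003,-0.2],[0.157,0.024,0.011,-0.01,-0.008,0.003,-0.2],[0.157,0.024,0.011,-0.01,-0.008,0.003,-0.2]]]}}

```text
clock: 14.93
position: [0.4425, 0.263, 0.2094]
ee_rot: [2.044, 2.382, -0.004]
force: [1.5, -0.5, 1.0]
width: 0.603
gripper_force: 0.0
```

```bash
python3 - <<'E'
from h import *
s=observe();print(s['position'],s['width'],yaw(),s['joints'].round(2))
c=cam('wrist'); im=snap('wrist','w8'); import pickle; pickle.dump(c,open('w8.pkl','wb'))
hsv=cv2.cvtColor(im,cv2.COLOR_RGB2HSV); m=((hsv[:,:,1]<35)).astype(np.uint8); m[240:]=0
m=cv2.morphologyEx(m,2,np.ones((3,3))); n,l,st,ce=cv2.connectedComponentsWithStats(m)
for i in range(1,n):
    if st[i,4]>250: print(st[i],ce[i].round(1))
for x,y in((.436,.305),(.4414,.31)):
  a=np.linspace(0,2*np.pi,40); q=np.vstack([proj('wrist',np.c_[x+r*np.cos(a),y+r*np.sin(a),a*0+z],c) for r,z in((.021,0),(.021,.022),(.0165,.068),(.008,.08))]); print((x,y),q.min(0).round(),q.max(0).round(),proj('wrist',[x,y,.08],c).round())
E
```

```text
[0.4425339  0.26304857 0.20937948] 0.6026770960823497 1.7230718769613387 [-0.    0.4  -0.85  1.81  0.34  1.09 -0.82]
[   0    0   99  240 9672] [ 55.9 182.5]
[491   0  21  51 688] [503.9  29.4]
[ 451   77   61  163 4415] [488.3 171.4]
[ 241  110   38   41 1208] [259.4 129.4]
[ 407  209   44   31 1136] [427.9 224.4]
(0.436, 0.305) [240. 115.] [276. 157.] [[258. 142.]]
(0.4414, 0.31) [245. 112.] [282. 153.] [[265. 138.]]
```

```bash
python3 - <<'E'
from h import *
print(goal((.4373,.3114,.10),1.73))
E
```

```text
(array([ 0.0491,  0.0018,  0.1095,  0.0006,  0.0039, -0.0075]), array([ 0.  ,  0.4 , -0.85,  1.81,  0.34,  1.09, -0.82]))
```

Request:
{"api": "jog_arm", "payload": {"motion": [[[0.04,0.002,0,0,0.004,-0.007,-0.2],[0.049,0.002,0.03,0,0.004,-0.007,-0.2],[0.049,0.002,0.07,0,0.004,-0.007,-0.2],[0.049,0.002,0.105,0,0.004,-0.007,-0.2],[0.049,0.002,0.11,0,0.004,-0.007,-0.2],[0.049,0.002,0.11,0,0.004,-0.007,-0.2],[0.049,0.002,0.11,0,0.004,-0.007,-0.2],[0.049,0.002,0.11,0,0.004,-0.007,-0.2]]]}}

```text
clock: 15.65
position: [0.4385, 0.314, 0.1025]
ee_rot: [2.036, 2.391, 0.008]
force: [-0.2, 0.0, -0.5]
width: 0.598
gripper_force: 0.0
```

```bash
python3 - <<'E'
from h import *
s=observe();print(s['position'],s['force'],s['dq'].round(3)); print(goal((.4373,.3114,.036),1.73))
E
```

```text
[0.43851157 0.31400571 0.10252021] [-0.16035729  0.02840686 -0.53959946] [-0.003 -0.006 -0.003 -0.001  0.004 -0.003 -0.004]
(array([-0.0026, -0.0019,  0.0665,  0.0046, -0.0029,  0.0007]), array([-0.17,  0.56, -0.77,  1.88,  0.49,  0.89, -1.02]))
```

Request:
{"api": "jog_arm", "payload": {"motion": [[[-0.003,-0.002,0.03,0.004,-0.003,0,-0.2],[-0.003,-0.002,0.06,0.004,-0.003,0,-0.2],[-0.003,-0.002,0.066,0.004,-0.003,0,-0.2],[-0.003,-0.002,0.066,0.004,-0.003,0,-0.2],[-0.003,-0.002,0.066,0.004,-0.003,0,1],[-0.003,-0.002,0.066,0.004,-0.003,0,1],[-0.003,-0.002,0.066,0.004,-0.003,0,1],[-0.003,-0.002,0.066,0.004,-0.003,0,1],[-0.003,-0.002,0.066,0.004,-0.003,0,1]]], "force": 30}}

```text
clock: 16.4
position: [0.4367, 0.3108, 0.0355]
ee_rot: [2.036, 2.392, -0.001]
force: [-0.1, -1.3, 8.8]
width: 0.355
gripper_force: 30.0
```

Request:
{"api": "jog_arm", "payload": {"motion": [[[0,0,-0.04,0,0,0,1],[0,0,-0.08,0,0,0,1],[0,0,-0.12,0,0,0,1],[0,0,-0.16,0,0,0,1],[0,0,-0.17,0,0,0,1],[0,0,-0.17,0,0,0,1],[0,0,-0.17,0,0,0,1],[0,0,-0.17,0,0,0,1]]]}}

```text
clock: 17.07
position: [0.4355, 0.3093, 0.2023]
ee_rot: [-2.036, -2.392, 0.009]
force: [0.7, 0.8, -2.3]
width: 0.357
gripper_force: 30.0
```

```bash
cat >> h.py <<'E'
def inhand(name):
    """offset of the gripped sensor's axis along tool x, from the far edge row of its sleeve"""
    s=observe(); Rt=R.from_rotvec(s['ee_rot']).as_matrix(); p=np.array(s['position']); c=cam('wrist')
    im=snap('wrist',name); S=cv2.cvtColor(im,cv2.COLOR_RGB2HSV)[:,:,1]
    a=np.linspace(0,2*np.pi,60)
    for dx in(-.008,-.004,0,.004):
        Q=np.vstack([np.c_[dx+.021*np.cos(a),.021*np.sin(a),a*0+z] for z in(.039,.019)])
        q=proj('wrist',(Rt@Q.T).T+p,c); print(dx,'row',q[:,1].min().round(1),'cols',q[:,0].min().round(),q[:,0].max().round())
    m=(S<40); col=m[:,245:270].mean(1)>.5
    r=230
    while col[r] and r>100: r-=1
    print('edge row',r,'cols at 222',np.flatnonzero(m[222,200:320])[[0,-1]]+200)
E
python3 - <<'E'
from h import *
s=observe();print(s['position'],s['force'],s['width'],s['joints'].round(2)); inhand('w9'); print(goal((*W(-.11,-.03),.22),1.73))
E
```

```text
[0.4355479  0.30928685 0.20232666] [ 0.74684604  0.81812094 -2.25640448] 0.35694886625912464 [-0.1   0.45 -0.84  1.77  0.37  1.1  -0.91]
-0.008 row 203.2 cols 226.0 290.0
-0.004 row 197.7 cols 226.0 291.0
0 row 192.2 cols 226.0 291.0
0.004 row 186.6 cols 226.0 291.0
edge row 193 cols at 222 [226 290]
(array([-0.5383, -0.068 , -0.0156, -0.0053,  0.0034,  0.0017]), array([-0.1 ,  0.45, -0.84,  1.77,  0.37,  1.1 , -0.91]))
```

Request:
{"api": "jog_arm", "payload": {"motion": [[[-0.39,-0.04,-0.016,-0.005,0.003,0,1],[-0.39,-0.04,-0.016,-0.005,0.003,0,1],[-0.39,-0.04,-0.016,-0.005,0.003,0,1],[-0.39,-0.04,-0.016,-0.005,0.003,0,1],[-0.39,-0.04,-0.016,-0.005,0.003,0,1],[-0.39,-0.04,-0.016,-0.005,0.003,0,1],[-0.39,-0.04,-0.016,-0.005,0.003,0,1],[-0.39,-0.04,-0.016,-0.005,0.003,0,1],[-0.39,-0.04,-0.016,-0.005,0.003,0,1],[-0.39,-0.04,-0.016,-0.005,0.003,0,1]]]}}

```text
clock: 17.95
position: [0.4579, -0.0873, 0.2191]
ee_rot: [-2.042, -2.386, 0.001]
force: [0.4, 0.4, -1.6]
width: 0.353
gripper_force: 30.0
```

```bash
python3 - <<'E'
from h import *
s=observe();print(s['position']); print(goal((.4558,-.2325,.17),1.73))
E
```

```text
[ 0.45786429 -0.0872854   0.2191354 ]
(array([-0.1432, -0.0244,  0.0491, -0.001 , -0.0007, -0.0045]), array([ 0.73,  0.29, -0.8 ,  1.91,  0.23,  1.05, -0.01]))
```

Request:
{"api": "jog_arm", "payload": {"motion": [[[-0.04,-0.008,0,0,0,0,1],[-0.08,-0.014,0,0,0,-0.002,1],[-0.12,-0.02,0.01,0,0,-0.004,1],[-0.143,-0.024,0.03,-0.001,0,-0.004,1],[-0.143,-0.024,0.049,-0.001,0,-0.004,1],[-0.143,-0.024,0.049,-0.001,0,-0.004,1],[-0.143,-0.024,0.049,-0.001,0,-0.004,1],[-0.143,-0.024,0.049,-0.001,0,-0.004,1]]]}}

```text
clock: 18.62
position: [0.4589, -0.2242, 0.1718]
ee_rot: [2.028, 2.399, 0.007]
force: [0.1, 0.2, -2.9]
width: 0.352
gripper_force: 30.0
```

```bash
python3 - <<'E'
from h import *
s=observe();print(s['position']); print(goal((.4558,-.2325,.123),1.73))
E
```

```text
[ 0.45885878 -0.22422376  0.17183587]
(array([-0.0078, -0.0046,  0.0488,  0.0035, -0.0026,  0.0079]), array([ 0.9 ,  0.4 , -0.72,  1.88,  0.31,  0.98,  0.21]))
```

Request:
{"api": "jog_arm", "payload": {"motion": [[[-0.008,-0.0045,0.005,0.003,-0.003,0.008,1],[-0.008,-0.0045,0.02,0.003,-0.003,0.008,1],[-0.008,-0.0045,0.035,0.003,-0.003,0.008,1],[-0.008,-0.0045,0.046,0.003,-0.003,0.008,1],[-0.008,-0.0045,0.046,0.003,-0.003,0.008,1],[-0.008,-0.0045,0.046,0.003,-0.003,0.008,1]]]}}

```text
clock: 19.12
position: [0.4556, -0.234, 0.1258]
ee_rot: [2.039, 2.388, -0.001]
force: [-0.5, -0.5, -2.1]
width: 0.355
gripper_force: 30.0
```

```bash
python3 - <<'E'
from h import *
s=observe();print(s['position'],s['force']); print(goal((.4558,-.2325,.11),1.73))
E
```

```text
[ 0.45563386 -0.23400554  0.12580856] [-0.49549704 -0.48310987 -2.12025197]
(array([ 0.0015,  0.0004,  0.0158,  0.0004,  0.0014, -0.0015]), array([ 0.88,  0.46, -0.68,  1.93,  0.37,  0.88,  0.17]))
```

Request:
{"api": "jog_arm", "payload": {"motion": [[[0.001,0,0.004,0,0.001,0,1],[0.001,0,0.008,0,0.001,0,1],[0.001,0,0.012,0,0.001,0,1],[0.001,0,0.016,0,0.001,0,1],[0.001,0,0.016,0,0.001,0,1]]]}}

```text
clock: 19.53
position: [0.4551, -0.2332, 0.109]
ee_rot: [2.041, 2.389, -0.0]
force: [-0.1, 0.3, -0.7]
width: 0.353
gripper_force: 30.0
```

Request:
{"api": "jog_arm", "payload": {"motion": [[[0,0,0.003,0,0,0,1],[0,0,0.006,0,0,0,1],[0,0,0.009,0,0,0,1],[0,0,0.012,0,0,0,1],[0,0,0.015,0,0,0,1],[0,0,0.018,0,0,0,1],[0,0,0.019,0,0,0,1]]]}}

```text
clock: 20.12
position: [0.4552, -0.2334, 0.09]
ee_rot: [2.041, 2.388, -0.0]
force: [-0.0, -0.9, -3.1]
width: 0.354
gripper_force: 30.0
```

Request:
{"api": "jog_arm", "payload": {"motion": [[[0,0,0.001,0,0,0,1],[0,0,0.002,0,0,0,1],[0,0,0.003,0,0,0,1],[0,0,0.003,0,0,0,1]]]}}

```text
clock: 20.45
position: [0.4555, -0.2333, 0.0892]
ee_rot: [2.039, 2.388, -0.002]
force: [-7.4, 1.8, 21.5]
width: 0.354
gripper_force: 30.0
```

Request:
{"api": "jog_arm", "payload": {"motion": [[[0,0,0.001,0,0,0,1],[0,0,0.0015,0,0,0,1],[0,0,0.0015,0,0,0,1]]]}}

```text
clock: 20.7
position: [0.4558, -0.2335, 0.089]
ee_rot: [2.038, 2.387, -0.003]
force: [-11.7, 2.4, 38.2]
width: 0.357
gripper_force: 30.1
```

Request:
{"api": "jog_arm", "payload": {"motion": [[[0,0,-0.003,0,0,0,1],[0,0,-0.004,0,0,0,-0.4],[0,0,-0.004,0,0,0,-0.4],[0,0,-0.004,0,0,0,-0.4],[0,0,-0.004,0,0,0,-0.4],[0,0,-0.044,0,0,0,-0.4],[0,0,-0.084,0,0,0,-0.4],[0,0,-0.124,0,0,0,-0.4],[0,0,-0.124,0,0,0,-0.4]]]}}

```text
clock: 21.45
position: [0.4593, -0.2335, 0.217]
ee_rot: [2.033, 2.382, 0.005]
force: [1.8, -0.6, -0.8]
width: 0.7
gripper_force: 0.0
```

```bash
python3 - <<'E'
from h import *
s=observe();print(s['position'],s['force'],s['joints'].round(2))
V=W(-.015,-.067); print(V, goal((*(V+[.005,-.06]),.24),1.73))
E
```

```text
[ 0.45926263 -0.23354526  0.21697195] [ 1.77115149 -0.57830939 -0.7692466 ] [ 0.94  0.35 -0.73  1.82  0.27  1.06  0.26]
[ 0.55436153 -0.25390609] (array([-0.0952,  0.0865, -0.0217,  0.0091,  0.0057, -0.0017]), array([ 0.94,  0.35, -0.73,  1.82,  0.27,  1.06,  0.26]))
```

Both sensors are home. Now hover over the valve, aligned with its bar.

```bash
python3 - <<'E'
from h import *
print(goal((.556,-.254,.20),1.21))
E
```

```text
(array([-0.0353,  0.0922,  0.018 ,  0.0104,  0.0032,  0.5183]), array([ 0.94,  0.35, -0.73,  1.82,  0.27,  1.06,  0.26]))
```

Request:
{"api": "jog_arm", "payload": {"motion": [[[-0.035,0.092,0.018,0.01,0.003,0.518,-0.4],[-0.035,0.092,0.018,0.01,0.003,0.518,-0.4],[-0.035,0.092,0.018,0.01,0.003,0.518,-0.4],[-0.035,0.092,0.018,0.01,0.003,0.518,-0.4],[-0.035,0.092,0.018,0.01,0.003,0.518,-0.4],[-0.035,0.092,0.018,0.01,0.003,0.518,-0.4],[-0.035,0.092,0.018,0.01,0.003,0.518,-0.4]]]}}

```text
clock: 22.03
position: [0.5512, -0.2533, 0.1922]
ee_rot: [-2.574, -1.787, 0.009]
force: [0.4, 0.2, -0.3]
width: 0.698
gripper_force: 0.0
```

```bash
python3 - <<'E'
from h import *
s=observe();print(s['position'],yaw(),s['joints'].round(2))
c=cam('wrist'); im=snap('wrist','w10'); import pickle; pickle.dump(c,open('w10.pkl','wb'))
for d in silhouettes('valve_grip','wrist'): print(round(d['p'],2),np.round(d['pixel']),d['mask'].sum(),atz('wrist',d['pixel'],.09,c).round(3))
V=np.array([.555,-.254]);b=np.array([np.cos(1.21),np.sin(1.21)])*.025
pts=proj('wrist',[[*V,.104],[*(V+b),.104],[*(V-b),.104]],c); print(pts)
im=im[:,:,::-1].copy()
for p in pts: cv2.circle(im,tuple(np.round(p).astype(int)),1,(0,0,255),-1)
cv2.imwrite('pics/c10.png',cv2.resize(im[110:260,150:360],None,fx=3.5,fy=3.5,interpolation=2))
E
```

```text
[ 0.55120428 -0.25329677  0.19218051] 1.213712412334789 [ 0.73  0.51 -0.56  1.62  0.29  1.11 -0.27]
0.84 [262. 187.] 2220 [ 0.556 -0.248  0.09 ]
0.51 [154. 209.] 2566 [ 0.455 -0.234  0.09 ]
[[263.4099343  197.75491956]
 [263.71367824 169.49010948]
 [263.12565134 224.42946535]]
```

View pics/c10.png

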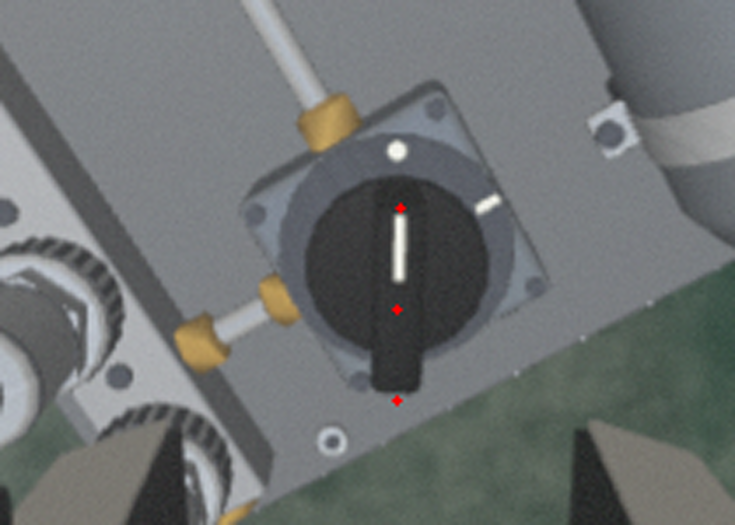

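The bar handle is aligned with the tool at column (397) and the white line points to the dot. Its centre is about 4 mm further along tool x than my fit, so I'll descend with that correction.

```bash
python3 - <<'E'
from h import *
print(goal((.5562,-.250,.084),1.21))
E
```

```text
(array([ 5.100e-03,  4.500e-03,  1.085e-01, -9.400e-03,  1.000e-04,
        2.200e-03]), array([ 0.73,  0.51, -0.56,  1.62,  0.29,  1.11, -0.27]))
```

Request:
{"api": "jog_arm", "payload": {"motion": [[[0.005,0.0045,0.02,-0.009,0,0.002,-0.4],[0.005,0.0045,0.05,-0.009,0,0.002,-0.4],[0.005,0.0045,0.07,-0.009,0,0.002,-0.4],[0.005,0.0045,0.085,-0.009,0,0.002,-0.4],[0.005,0.0045,0.092,-0.009,0,0.002,-0.4],[0.005,0.0045,0.092,-0.009,0,0.002,-0.4],[0.005,0.0045,0.092,-0.009,0,0.002,-0.4]]]}}

```text
clock: 22.72
position: [0.557, -0.2502, 0.1008]
ee_rot: [-2.585, -1.784, -0.0]
force: [-0.5, -0.4, 0.7]
width: 0.702
gripper_force: 0.0
```

```bash
python3 - <<'E'
from h import *
print(observe()['position'],observe()['force'],goal((.5562,-.250,.084),1.21))
E
```

```text
[ 0.55702075 -0.25020613  0.10084655] [-0.4514443  -0.35425512  0.73490138] (array([-0.0001, -0.0008,  0.0168,  0.    , -0.0003, -0.0017]), array([ 0.69,  0.6 , -0.53,  1.72,  0.36,  0.93, -0.34]))
```

Request:
{"api": "jog_arm", "payload": {"motion": [[[0,-0.001,0.008,0,0,0,-0.4],[0,-0.001,0.016,0,0,0,-0.4],[0,-0.001,0.016,0,0,0,1],[0,-0.001,0.016,0,0,0,1],[0,-0.001,0.016,0,0,0,1],[0,-0.001,0.016,0,0,0,1],[0,-0.001,0.016,0,0,0,1],[0,-0.001,0.016,0,0,0,1],[0,-0.001,0.016,0,0,0,1],[0,-0.001,0.016,0,0,0,1]]], "force": 40}}

```text
clock: 23.55
position: [0.5561, -0.2497, 0.0843]
ee_rot: [-2.586, -1.784, -0.0]
force: [0.1, -0.1, -0.1]
width: 0.17
gripper_force: 0.0
```

Request:
{"api": "jog_arm", "payload": {"motion": [[[0,0,0.003,0,0,0,1],[0,0,0.006,0,0,0,1],[0,0,0.009,0,0,0,1],[0,0,0.0105,0,0,0,1],[0,0,0.0105,0,0,0,1]]]}}

```text
clock: 23.97
position: [0.5568, -0.2499, 0.0749]
ee_rot: [2.585, 1.783, 0.001]
force: [-2.2, -0.1, 11.0]
width: 0.14
gripper_force: 40.0
```

Handle is pressed to the bottom (11 N). Turn clockwise.

Request:
{"api": "jog_arm", "payload": {"motion": [[[0,0,0.001,0,0,0.1,1],[0,0,0.001,0,0,0.22,1],[0,0,0.001,0,0,0.34,1],[0,0,0.001,0,0,0.46,1],[0,0,0.001,0,0,0.58,1],[0,0,0.001,0,0,0.7,1],[0,0,0.001,0,0,0.82,1],[0,0,0.001,0,0,0.92,1],[0,0,0.001,0,0,1.0,1],[0,0,0.001,0,0,1.04,1]]]}}

```text
clock: 24.8
position: [0.5584, -0.2519, 0.0748]
ee_rot: [3.128, 0.254, 0.008]
force: [2.3, -3.6, 10.2]
width: 0.137
gripper_force: 40.0
```

```bash
python3 - <<'E'
from h import *
s=observe(); print(s['position'],s['force'],s['ft_torque'],yaw(),s['joints'].round(2))
E
```

```text
[ 0.55843541 -0.25186292  0.07484282] [ 2.32778377 -3.58362338 10.20426118] [-0.93070114 -0.37836612  0.16133475] 0.16229003083091484 [ 0.5   0.58 -0.24  1.75  0.18  0.82 -1.23]
```

Request:
{"api": "jog_arm", "payload": {"motion": [[[0,0,0,0,0,0.03,1],[0,0,0,0,0,0.03,1],[0,0,-0.004,0,0,0.02,1],[0,0,-0.008,0,0,0.01,1],[0,0,-0.0105,0,0,0,1],[0,0,-0.0105,0,0,0,-0.4],[0,0,-0.0105,0,0,0,-0.4],[0,0,-0.0105,0,0,0,-0.4],[0,0,-0.0105,0,0,0,-0.4],[0,0,-0.0105,0,0,0,-0.4]]]}}

```text
clock: 25.63
position: [0.5557, -0.2494, 0.083]
ee_rot: [-3.13, -0.263, 0.001]
force: [-0.9, -1.4, -0.0]
width: 0.452
gripper_force: 0.0
```

Request:
{"api": "jog_arm", "payload": {"motion": [[[0,0,-0.04,0,0,0,-0.4],[0,0,-0.08,0,0,0,-0.4],[0,0,-0.11,0,0,0,-0.4],[0,0,-0.11,0,0,0,-0.4],[0,0,-0.11,0,0,0,-0.4]]]}}

```text
clock: 26.05
position: [0.5572, -0.2499, 0.1954]
ee_rot: [3.129, 0.263, 0.005]
force: [0.2, -0.2, 0.1]
width: 0.697
gripper_force: 0.0
```

```bash
python3 - <<'E'
from h import *
s=observe(); print(s['position'],s['force'],yaw(),s['joints'].round(2))
c=cam('wrist'); im=snap('wrist','w11'); import pickle; pickle.dump(c,open('w11.pkl','wb'))
cv2.imwrite('pics/c11.png',cv2.resize(im[60:260,80:340,::-1],None,fx=3,fy=3,interpolation=2))
E
```

```text
[ 0.55718331 -0.24989502  0.19536651] [ 0.18419911 -0.20428356  0.13568233] 0.1677991507252647 [ 0.52  0.45 -0.26  1.64  0.13  1.07 -1.19]
```

View pics/c11.png

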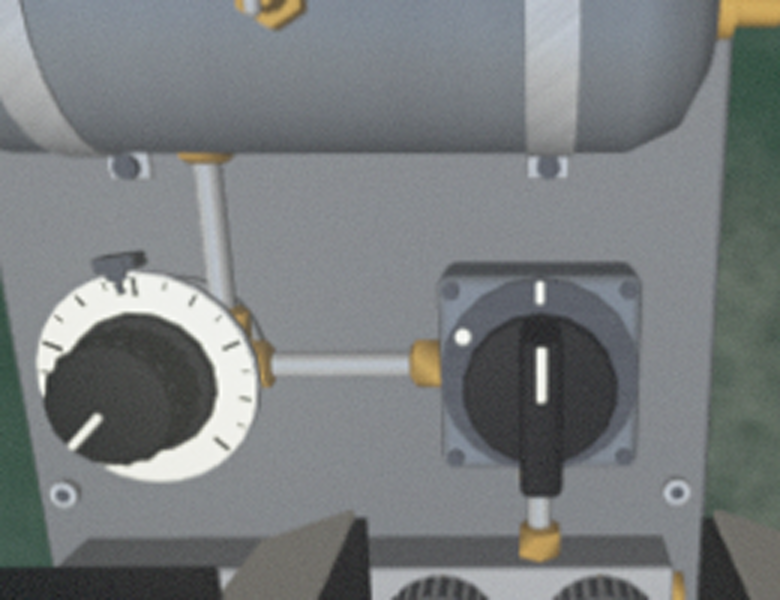

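The valve is open: the white line at (541,375) is in line with the line mark (540,292), and the handle is up. The dial is at zero. Next, the dial, starting at yaw 2.0.

```bash
python3 - <<'E'
from h import *
import pickle; from scipy.optimize import least_squares
c=pickle.load(open('w3.pkl','rb')); px=lambda u:(u[0]/4.5+194-.4,u[1]/4.5+121-.4)
T=[(190,150),(347,142),(410,272),(312,380),(175,338)]; A=np.arange(5)*1.178
Q=np.array([atz('wrist',px(u),.05,c)[:2] for u in T])
f=lambda p:np.r_[Q[:,0]-p[0]-p[2]*np.cos(p[3]-A),Q[:,1]-p[1]-p[2]*np.sin(p[3]-A)]
r=least_squares(f,[.532,-.122,.035,2.5]); print(r.x,np.abs(r.fun).max())
for u,z in(((407,258),.05),((407,258),.056),((443,253),.056),((443,253),.05),((195,160),.056)):
    q=atz('wrist',px(u),z,c)[:2]-r.x[:2]; print(u,z,round((r.x[3]-np.arctan2(q[1],q[0]))%(2*np.pi),3),np.hypot(*q).round(4))
print(goal((.5335,-.122,.16),2.0),observe()['joints'].round(2))
E
```

```text
[ 0.53265061 -0.1220941   0.03337651  2.52597325] 0.0005397797798630082
(407, 258) 0.05 2.241 0.0321
(407, 258) 0.056 2.191 0.0315
(443, 253) 0.056 2.17 0.0403
(443, 253) 0.05 2.209 0.0409
(195, 160) 0.056 0.011 0.032
(array([-9.0000e-04, -1.2960e-01,  3.3500e-02,  4.0000e-04, -2.0000e-04,
       -1.8323e+00]), array([ 0.52,  0.46, -0.26,  1.64,  0.13,  1.07, -1.19])) [ 0.52  0.46 -0.26  1.64  0.13  1.07 -1.19]
```

Request:
{"api": "jog_arm", "payload": {"motion": [[[-0.001,-0.04,0,0,0,-0.12,-0.5],[-0.001,-0.08,0,0,0,-0.24,-0.5],[-0.001,-0.12,0,0,0,-0.36,-0.5],[-0.001,-0.13,0,0,0,-0.48,-0.5],[-0.001,-0.13,0,0,0,-0.6,-0.5],[-0.001,-0.13,0,0,0,-0.72,-0.5],[-0.001,-0.13,0,0,0,-0.84,-0.5],[-0.001,-0.13,0,0,0,-0.96,-0.5],[-0.001,-0.13,0,0,0,-1.08,-0.5],[-0.001,-0.13,0,0,0,-1.2,-0.5]]]}}

```text
clock: 26.93
position: [0.5322, -0.1215, 0.1916]
ee_rot: [-2.427, -1.99, 0.003]
force: [-0.5, 0.4, -0.0]
width: 0.751
gripper_force: 0.0
```

```bash
python3 - <<'E'
from h import *
print(goal((.5335,-.122,.12),2.0))
E
```

```text
(array([-3.00e-04,  1.60e-03,  7.16e-02, -3.20e-03, -1.60e-03, -6.26e-01]), array([ 0.56,  0.41, -0.58,  1.77,  0.25,  1.04, -0.31]))
```

Request:
{"api": "jog_arm", "payload": {"motion": [[[0,0.0015,0.01,-0.003,-0.002,-0.12,-0.5],[0,0.0015,0.02,-0.003,-0.002,-0.24,-0.5],[0,0.0015,0.03,-0.003,-0.002,-0.36,-0.5],[0,0.0015,0.045,-0.003,-0.002,-0.48,-0.5],[0,0.0015,0.06,-0.003,-0.002,-0.6,-0.5],[0,0.0015,0.071,-0.003,-0.002,-0.626,-0.5],[0,0.0015,0.071,-0.003,-0.002,-0.626,-0.5],[0,0.0015,0.071,-0.003,-0.002,-0.626,-0.5]]]}}

```text
clock: 27.6
position: [0.5339, -0.1218, 0.1212]
ee_rot: [1.71, 2.635, -0.0]
force: [0.2, 0.1, -0.1]
width: 0.751
gripper_force: 0.0
```

```bash
python3 - <<'E'
from h import *
print(observe()['position'],goal((.5335,-.122,.069),2.0))
E
```

```text
[ 0.53389609 -0.12181621  0.12123547] (array([ 0.    , -0.0004,  0.0522,  0.0002,  0.0004, -0.0098]), array([ 0.62,  0.52, -0.69,  1.85,  0.41,  0.92,  0.17]))
```

Request:
{"api": "jog_arm", "payload": {"motion": [[[0,0,0.02,0,0,0,-0.5],[0,0,0.04,0,0,0,-0.5],[0,0,0.052,0,0,0,-0.5],[0,0,0.052,0,0,0,-0.5],[0,0,0.052,0,0,0,1],[0,0,0.052,0,0,0,1],[0,0,0.052,0,0,0,1],[0,0,0.052,0,0,0,1],[0,0,0.052,0,0,0,1],[0,0,0.052,0,0,0,1]]], "force": 12}}

```text
clock: 28.43
position: [0.5342, -0.1227, 0.0708]
ee_rot: [1.705, 2.635, -0.002]
force: [-4.1, -1.1, 7.5]
width: 0.432
gripper_force: 12.0
```

```bash
python3 - <<'E'
from h import *
s=observe();print(s['position'],s['force'],s['width'],yaw())
E
```

```text
[ 0.53415595 -0.12274563  0.07084461] [-4.11217206 -1.05590273  7.49107519] 0.43205007999247286 1.9930185282532038
```

Request:
{"api": "jog_arm", "payload": {"motion": [[[0,0,-0.001,0,0,0.11,1],[0,0,-0.001,0,0,0.22,1],[0,0,-0.001,0,0,0.33,1],[0,0,-0.001,0,0,0.44,1],[0,0,-0.001,0,0,0.55,1],[0,0,-0.001,0,0,0.66,1],[0,0,-0.001,0,0,0.77,1],[0,0,-0.001,0,0,0.88,1],[0,0,-0.001,0,0,0.99,1],[0,0,-0.001,0,0,1.1,1]]]}}

```text
clock: 29.27
position: [0.5317, -0.1224, 0.0709]
ee_rot: [2.837, 1.349, -0.005]
force: [-9.9, -0.0, 4.8]
width: 0.432
gripper_force: 12.0
```

Request:
{"api": "jog_arm", "payload": {"motion": [[[0,0,0,0,0,0.11,1],[0,0,0,0,0,0.22,1],[0,0,0,0,0,0.33,1],[0,0,0,0,0,0.44,1],[0,0,0,0,0,0.55,1],[0,0,0,0,0,0.66,1],[0,0,0,0,0,0.77,1],[0,0,0,0,0,0.88,1],[0,0,0,0,0,0.99,1],[0,0,0,0,0,1.06,1]]]}}

```text
clock: 30.1
position: [0.5309, -0.1202, 0.0708]
ee_rot: [-3.13, 0.269, 0.007]
force: [-12.0, 5.9, 9.0]
width: 0.429
gripper_force: 12.0
```

```bash
python3 - <<'E'
from h import *
s=observe();print(s['position'],s['force'],s['ft_torque'],s['width'],yaw(),s['joints'].round(2))
E
```

```text
[ 0.53088733 -0.12022261  0.07083682] [-11.99467244   5.94296067   8.96774201] [1.26872324 2.73496311 0.0886828 ] 0.42887901252397814 -0.17129452246742416 [ 0.18  0.49 -0.08  1.93  0.06  0.73 -1.67]
```

Request:
{"api": "jog_arm", "payload": {"motion": [[[0.001,0,0,0,0,0.01,1],[0.001,0,0,0,0,0.01,1],[0.001,0,0,0,0,0.01,-0.5],[0.001,0,0,0,0,0.01,-0.5],[0.001,0,0,0,0,0.01,-0.5],[0.001,0,-0.03,0,0,0.01,-0.5],[0.001,0,-0.07,0,0,0.01,-0.5],[0.001,0,-0.11,0,0,0.01,-0.5],[0.001,0,-0.14,0,0,0.01,-0.5],[0.001,0,-0.14,0,0,0.01,-0.5]]]}}

```text
clock: 30.93
position: [0.5394, -0.1227, 0.2183]
ee_rot: [3.128, -0.277, 0.023]
force: [1.2, -0.4, -0.7]
width: 0.748
gripper_force: 0.0
```

```bash
python3 - <<'E'
from h import *
s=observe();print(s['position'],yaw(),s['width'])
c=cam('wrist'); im=snap('wrist','w12'); import pickle; pickle.dump(c,open('w12.pkl','wb'))
u,v=proj('wrist',[.5327,-.122,.055],c)[0].astype(int); print(u,v)
A=im[v-45:v+40,u-50:u+50,::-1]; cv2.imwrite('pics/c12.png',cv2.resize(A,None,fx=7,fy=7,interpolation=2))
print('zero dir at', 'c org',u-50,v-45)
E
```

```text
[ 0.53941007 -0.12271175  0.21829806] -0.17673816609404255 0.7482854398516248
257 185
zero dir at c org 207 140
```

View pics/c12.png

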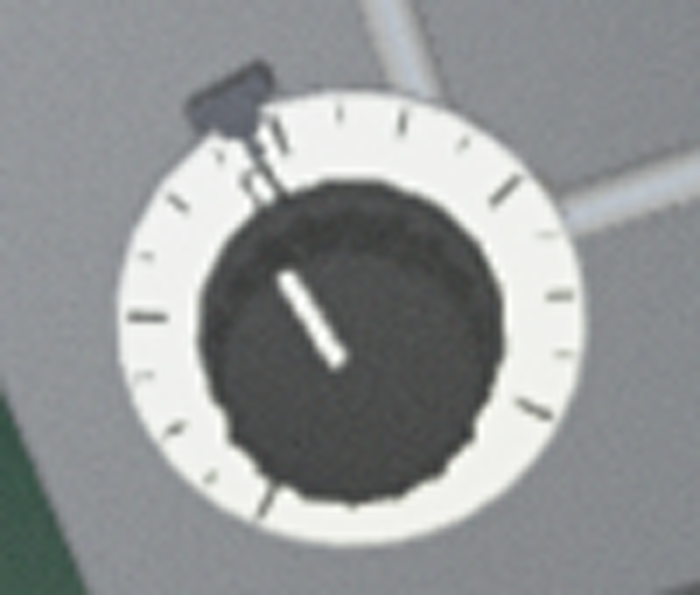

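```bash
python3 - <<'E'
from h import *
import pickle; c=pickle.load(open('w12.pkl','rb')); px=lambda u:(u[0]/7+207-.43,u[1]/7+140-.43)
w=lambda u,z:atz('wrist',px(u),z,c)[:2]
from scipy.optimize import least_squares
T=[(147,317),(279,135),(508,190),(535,409),(268,502)]
# long ticks 1..: angles 1.178(147,317) 2.356(279,135) 3.534(508,190) 4.712(535,409) 0(268,502)
A=np.array([1,2,3,4,0])*1.178; Q=np.array([w(u,.05) for u in T])
f=lambda p:np.r_[Q[:,0]-p[0]-p[2]*np.cos(p[3]-A),Q[:,1]-p[1]-p[2]*np.sin(p[3]-A)]
r=least_squares(f,[.532,-.122,.035,2.5]); C=r.x[:2]; print(r.x,np.abs(r.fun).max())
ang=lambda q:round((r.x[3]-np.arctan2(q[1],q[0]))%(2*np.pi),3)
print('knob line',ang(w((288,275),.087)-w((340,362),.087)))
print('knob line from C',ang(w((288,275),.087)-C))
print('clip perp', ang((lambda d:np.array([-d[1],d[0]]))(w((265,65),.058)-w((188,105),.058))))
for z in(.052,.058): print('clip body',ang(w((230,97),z)-C),'tip',ang(w((254,152),z)-C),'tongue mid',ang(w((264,186),z)-C),np.hypot(*(w((264,186),z)-C)))
g=cv2.imread('pics/w12.png',0)[150:175,230:262]; print(g)
E
```

```text
[ 0.53044893 -0.12068648  0.03319998  2.52794257] 0.00022499222990892895
knob line 2.184
knob line from C 2.226
clip perp 2.228
clip body 2.235 tip 2.214 tongue mid 2.169 0.027230502010252625
clip body 2.252 tip 2.237 tongue mid 2.199 0.02813175160690406
[[148 150 146 148 150 150 152 146 148 130 115  93  93  95  87  93 140 146
  145 148 144 148 143 147 143 145 142 145 143 143 145 138]
 [149 148 146 147 149 150 147 133 120  96  88  86 101 104  97  86 124 144
  148 144 144 145 144 147 144 144 144 141 143 141 144 140]
 [143 149 149 151 148 137 124 100  92  92  98 104 104 108 105  95 119 138
  145 147 142 136 132 149 149 148 143 136 138 140 137 130]
 [149 147 150 146 123 106  95  90  94 103 109 104 101  99 102 111 129 133
  144 151 157 176 181 199 205 200 204 204 203 203 196 185]
 [149 148 147 130  98  92 106 104 106 104 108 108 109  99 110 142 169 185
  194 215 219 233 235 238 232 220 234 237 238 237 238 237]
 [146 149 148 120 103 103 107 103 105 107 106 107 109 113 170 217 221 234
  239 239 238 241 241 242 240 199 234 241 241 241 241 241]
 [149 148 147 125 109 108 101 105 105 105 108 1
[... 1780 characters left out ...]
0  81  78  77  74  79  84  81  81]
 [241 243 230 210 235 239 240 240 240 241 242 244 218 129  79  81  81  80
   82  78  72  79  81  75  74  71  66  68  70  75  75  74]
 [240 240 241 237 240 240 240 241 240 241 242 215 136  84  76  77  79  83
   77  69  68  65  69  70  64  68  63  67  68  68  65  70]
 [240 240 240 240 240 241 240 240 242 243 215 138  83  76  75  82  80  81
   72  69  67  61  66  61  63  67  66  66  65  66  67  68]
 [239 240 239 240 240 240 240 241 243 214 136  79  74  82  75  74  76  70
   66  66  64  61  62  67  66  64  68  69  68  63  66  58]
 [240 240 240 240 240 240 240 243 229 147  87  76  80  76  68  67  61  68
   68  63  67  65  65  65  63  66  73  67  69  65  65  64]]
```

The pointer tongue (about (264,186) in the crop) sits just anticlockwise of the clip's axis (tip at (254,152)). That's about 0.042 rad short, so I'll regrip and nudge it.

```bash
cat >> h.py <<'E'
def line(name,c,C=(.532,-.1215)):
    """world direction (dial angle) of the knob's white line, z .087"""
    g=cv2.imread(f'pics/{name}.png',0).astype(float); u,v=proj('wrist',[*C,.087],c)[0]
    yy,xx=np.mgrid[:384,:512]; m=((xx-u)**2+(yy-v)**2<15**2)&(g>150)
    n,l,st,ce=cv2.connectedComponentsWithStats(m.astype(np.uint8)); i=1+np.argmax(st[1:,4]); k=(cv2.dilate((l==i).astype(np.uint8),np.ones((3,3)))>0)
    wt=np.clip(g[k]-90,0,None); P=np.array([atz('wrist',(a,b),.087,c)[:2] for a,b in zip(xx[k],yy[k])])
    mu=np.average(P,axis=0,weights=wt); ev,E=np.linalg.eigh(np.cov((P-mu).T,aweights=wt)); d=E[:,1]; d*=np.sign(d@(mu-np.array(C))); return round((2.527-np.arctan2(d[1],d[0]))%(2*np.pi),4),k.sum(),mu.round(4)
E
python3 - <<'E'
from h import *
import pickle; print(line('w12',pickle.load(open('w12.pkl','rb'))), line('w3',pickle.load(open('w3.pkl','rb'))), line('w11',pickle.load(open('w11.pkl','rb'))),line('w2',pickle.load(open('w2.pkl','rb'))))
print(goal((.532,-.1215,.12),-.176))
E
```

```text
(np.float64(2.1671), np.int64(72), array([ 0.5412, -0.1174])) (np.float64(0.0115), np.int64(74), array([ 0.5243, -0.1153])) (np.float64(0.0007), np.int64(75), array([ 0.5238, -0.1148])) (np.float64(1.6571), np.int64(72), array([ 0.5377, -0.1141]))
(array([-0.0073,  0.    ,  0.0952,  0.0005, -0.0111, -0.0007]), array([ 0.19,  0.32, -0.08,  1.77,  0.03,  1.03, -1.65]))
```

Request:
{"api": "jog_arm", "payload": {"motion": [[[-0.007,0,0.04,0,-0.011,0,-0.5],[-0.007,0,0.08,0,-0.011,0,-0.5],[-0.007,0,0.095,0,-0.011,0,-0.5],[-0.007,0,0.095,0,-0.011,0,-0.5],[-0.007,0,0.095,0,-0.011,0,-0.5],[-0.007,0,0.095,0,-0.011,0,-0.5]]]}}

```text
clock: 31.48
position: [0.5298, -0.1211, 0.1172]
ee_rot: [3.129, -0.277, -0.01]
force: [0.1, -0.1, 0.0]
width: 0.748
gripper_force: 0.0
```

```bash
python3 - <<'E'
from h import *
print(observe()['position'],goal((.532,-.1215,.070),-.176))
E
```

```text
[ 0.5297631  -0.12108521  0.11717654] (array([ 0.0026, -0.    ,  0.0472,  0.0007,  0.0066, -0.0004]), array([ 0.19,  0.43, -0.08,  1.89,  0.05,  0.83, -1.67]))
```

Request:
{"api": "jog_arm", "payload": {"motion": [[[0.002,0,0.02,0,0.007,0,-0.5],[0.002,0,0.04,0,0.007,0,-0.5],[0.002,0,0.046,0,0.007,0,-0.5],[0.002,0,0.046,0,0.007,0,-0.5],[0.002,0,0.046,0,0.007,0,1],[0.002,0,0.046,0,0.007,0,1],[0.002,0,0.046,0,0.007,0,1],[0.002,0,0.046,0,0.007,0,1],[0.002,0,0.046,0,0.007,0,1],[0.002,0,0.046,0,0.007,0,1]]]}}

```text
clock: 32.32
position: [0.5312, -0.1203, 0.071]
ee_rot: [-3.129, 0.275, -0.001]
force: [0.7, 5.6, 5.9]
width: 0.429
gripper_force: 12.0
```

```bash
python3 - <<'E'
from h import *
s=observe();print(s['position'],s['force'],s['ft_torque'],yaw())
E
```

```text
[ 0.53122363 -0.12029667  0.07098858] [0.65692387 5.59660017 5.92418343] [0.87950466 0.07986105 0.00402085] -0.17548360090388407
```

Request:
{"api": "jog_arm", "payload": {"motion": [[[0,0,0,0,0,0.02,1],[0,0,0,0,0,0.04,1],[0,0,0,0,0,0.05,1],[0,0,0,0,0,0.052,1],[0,0,0,0,0,0.052,1]]]}}

```text
clock: 32.73
position: [0.5312, -0.1202, 0.071]
ee_rot: [-3.121, 0.357, -0.0]
force: [-0.7, 4.5, 6.5]
width: 0.429
gripper_force: 12.0
```

```bash
python3 - <<'E'
from h import *
s=observe();print(s['position'],s['force'],s['ft_torque'],yaw())
E
```

```text
[ 0.53122148 -0.12022069  0.07095118] [-0.67620089  4.48902135  6.51564719] [0.9995629  0.09729936 0.05280867] -0.22772157729316206
```

Request:
{"api": "jog_arm", "payload": {"motion": [[[0,0,0,0,0,0,-0.5],[0,0,0,0,0,0,-0.5],[0,0,0,0,0,0,-0.5],[0,0,-0.03,0,0,0,-0.5],[0,0,-0.07,0,0,0,-0.5],[0,0,-0.11,0,0,0,-0.5],[0,0,-0.14,0,0,0,-0.5],[0,0,-0.14,0,0,0,-0.5],[0,0,-0.14,0,0,0,-0.5]]]}}

```text
clock: 33.48
position: [0.5317, -0.1217, 0.2122]
ee_rot: [3.12, -0.359, 0.005]
force: [-0.5, -0.9, -1.5]
width: 0.75
gripper_force: 0.0
```

```bash
python3 - <<'E'
from h import *
s=observe();print(s['position'],yaw())
import pickle; c=cam('wrist'); im=snap('wrist','w13'); pickle.dump(c,open('w13.pkl','wb'))
print(line('w13',c))
u,v=proj('wrist',[.5327,-.122,.055],c)[0].astype(int); print(u,v)
A=im[v-45:v+40,u-50:u+50,::-1]; cv2.imwrite('pics/c13.png',cv2.resize(A,None,fx=7,fy=7,interpolation=2))
E
```

```text
[ 0.53167529 -0.12168935  0.21217336] -0.22887485691848097
(np.float64(2.2151), np.int64(73), array([ 0.5411, -0.1178]))
257 178
```

View pics/c13.png

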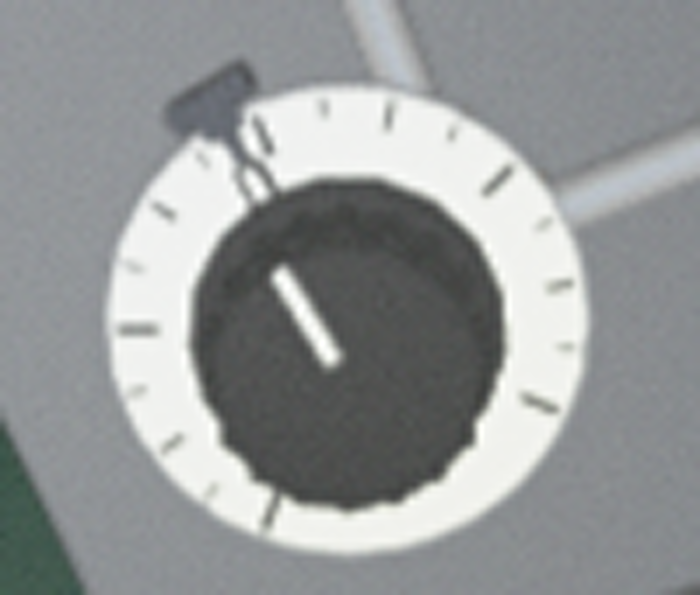

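The clip's stem at (250,150) now runs straight into the pointer tongue at (257,180), so the dial is at the clip. Last step: shut the valve.

```bash
python3 - <<'E'
from h import *
print(goal((.5566,-.250,.16),.163),goal((.5566,-.250,.10),.163))
E
```

```text
(array([ 0.0545,  0.1192,  0.0506,  0.001 ,  0.0004, -0.3919]), array([ 0.18,  0.32, -0.06,  1.79,  0.03,  1.03, -1.7 ])) (array([ 0.0545,  0.1191,  0.1106,  0.001 ,  0.0004, -0.3919]), array([ 0.18,  0.32, -0.06,  1.79,  0.03,  1.03, -1.7 ]))
```

Request:
{"api": "jog_arm", "payload": {"motion": [[[0.02,0.04,0,0,0,-0.1,-0.4],[0.036,0.08,0,0,0,-0.2,-0.4],[0.05,0.11,0,0,0,-0.3,-0.4],[0.0545,0.119,0.03,0.001,0,-0.392,-0.4],[0.0545,0.119,0.06,0.001,0,-0.392,-0.4],[0.0545,0.119,0.09,0.001,0,-0.392,-0.4],[0.0545,0.119,0.105,0.001,0,-0.392,-0.4],[0.0545,0.119,0.105,0.001,0,-0.392,-0.4],[0.0545,0.119,0.105,0.001,0,-0.392,-0.4],[0.0545,0.119,0.105,0.001,0,-0.392,-0.4]]]}}

```text
clock: 34.37
position: [0.557, -0.2496, 0.1057]
ee_rot: [-3.131, -0.257, 0.001]
force: [0.2, -0.4, 1.0]
width: 0.7
gripper_force: 0.0
```

```bash
python3 - <<'E'
from h import *
print(observe()['position'],observe()['force'],goal((.5566,-.250,.084),.163))
E
```

```text
[ 0.55697201 -0.24956706  0.10569106] [ 0.22836073 -0.4152998   0.998051  ] (array([-0.0004,  0.0004,  0.0217, -0.0004,  0.0008,  0.0007]), array([ 0.4 ,  0.53, -0.1 ,  1.74,  0.06,  0.87, -1.13]))
```

Request:
{"api": "jog_arm", "payload": {"motion": [[[0,0,0.01,0,0,0,-0.4],[0,0,0.02,0,0,0,1],[0,0,0.0215,0,0,0,1],[0,0,0.0215,0,0,0,1],[0,0,0.0215,0,0,0,1],[0,0,0.0215,0,0,0,1],[0,0,0.0215,0,0,0,1],[0,0,0.0215,0,0,0,1],[0,0,0.0215,0,0,0,1],[0,0,0.0215,0,0,0,1]]], "force": 40}}

```text
clock: 35.2
position: [0.5572, -0.2519, 0.0842]
ee_rot: [3.129, 0.255, 0.001]
force: [1.4, -6.0, -0.6]
width: 0.138
gripper_force: 39.9
```

Request:
{"api": "jog_arm", "payload": {"motion": [[[0,0,0,0,0,0,1],[0,0,0.003,0,0,0,1],[0,0,0.006,0,0,0,1],[0,0,0.009,0,0,0,1],[0,0,0.0105,0,0,0,1],[0,0,0.0105,0,0,0,1]]]}}

```text
clock: 35.7
position: [0.5574, -0.252, 0.0751]
ee_rot: [3.128, 0.254, 0.002]
force: [-1.7, -4.5, 11.0]
width: 0.136
gripper_force: 40.0
```

Request:
{"api": "jog_arm", "payload": {"motion": [[[0,0.001,0.001,0,0,-0.1,1],[0,0.001,0.001,0,0,-0.22,1],[0,0.001,0.001,0,0,-0.34,1],[0,0.001,0.001,0,0,-0.46,1],[0,0.001,0.001,0,0,-0.58,1],[0,0.001,0.001,0,0,-0.7,1],[0,0.001,0.001,0,0,-0.82,1],[0,0.001,0.001,0,0,-0.92,1],[0,0.001,0.001,0,0,-1.0,1],[0,0.001,0.001,0,0,-1.05,1]]]}}

```text
clock: 36.53
position: [0.5566, -0.2511, 0.0749]
ee_rot: [2.577, 1.796, -0.002]
force: [-10.4, 0.5, 25.7]
width: 0.136
gripper_force: 40.0
```

```bash
python3 - <<'E'
from h import *
s=observe(); print(s['position'],s['force'],s['ft_torque'],yaw(),s['joints'].round(2))
E
```

```text
[ 0.55664661 -0.25110546  0.0748732 ] [-10.36628135   0.45682698  25.66677562] [ 0.32266752  2.31303987 -0.09740567] 1.2173325778675945 [ 0.59  0.6  -0.37  1.74  0.28  0.85 -0.26]
```

Yaw 1.217 matches the shut position (1.21). Small extra turn to the stop, then rise and release.

Request:
{"api": "jog_arm", "payload": {"motion": [[[0,0,-0.001,0,0,-0.03,1],[0,0,-0.001,0,0,-0.03,1],[0,0,-0.005,0,0,-0.02,1],[0,0,-0.009,0,0,-0.01,1],[0,0,-0.0115,0,0,0,1],[0,0,-0.0115,0,0,0,-0.4],[0,0,-0.0115,0,0,0,-0.4],[0,0,-0.0115,0,0,0,-0.4],[0,0,-0.0115,0,0,0,-0.4],[0,0,-0.0115,0,0,0,-0.4]]]}}

```text
clock: 37.37
position: [0.5569, -0.2503, 0.0837]
ee_rot: [-2.579, -1.791, 0.001]
force: [0.3, 0.0, -0.0]
width: 0.453
gripper_force: 0.0
```

Request:
{"api": "jog_arm", "payload": {"motion": [[[0,0,-0.04,0,0,0,-0.4],[0,0,-0.08,0,0,0,-0.4],[0,0,-0.12,0,0,0,-0.4],[0,0,-0.15,0,0,0,-0.4],[0,0,-0.15,0,0,0,-0.4],[0,0,-0.15,0,0,0,-0.4]]]}}

```text
clock: 37.87
position: [0.5582, -0.2507, 0.2359]
ee_rot: [2.578, 1.79, 0.003]
force: [-0.4, 0.6, -0.6]
width: 0.698
gripper_force: 0.0
```

```bash
python3 - <<'E'
from h import *
import pickle; s=observe(); print(s['position'],s['force'],yaw())
c=cam('wrist'); im=snap('wrist','w14'); print('dial',line('w14',c))
def vline(name,c):
    g=cv2.imread(f'pics/{name}.png'); hsv=cv2.cvtColor(g,cv2.COLOR_BGR2HSV); u,v=proj('wrist',[.5568,-.251,.104],c)[0]
    yy,xx=np.mgrid[:384,:512]; m=((xx-u)**2+(yy-v)**2<22**2)&(hsv[:,:,2]>150)&(hsv[:,:,1]<60)
    n,l,st,ce=cv2.connectedComponentsWithStats(m.astype(np.uint8))
    for i in range(1,n):
        k=l==i
        if st[i,4]<8: continue
        P=np.array([atz('wrist',(a,b),.104,c)[:2] for a,b in zip(xx[k],yy[k])]); mu=P.mean(0); E=np.linalg.eigh(np.cov(P.T))[1][:,1]; E*=np.sign(E@(mu-[.5568,-.251])); print(name,st[i,4],mu.round(3),'turn',round(1.21-np.arctan2(E[1],E[0]),3))
vline('w14',c); vline('w10',pickle.load(open('w10.pkl','rb'))); vline('w11',pickle.load(open('w11.pkl','rb')))
t=snap('top','top9'); d=cv2.absdiff(t,cv2.imread('pics/top0.png')[:,:,::-1]).max(2)>60
n,l,st,ce=cv2.connectedComponentsWithStats(d[80:250].astype(np.uint8)); print([(ce[i].round()+[0,80],st[i,4]) for i in range(1,n) if st[i,4]>15])
E
```

```text
[ 0.55815541 -0.25071803  0.23586645] [-0.38011234  0.64072864 -0.56766296] 1.2137570083763356
dial (np.float64(2.2219), np.int64(80), array([ 0.5407, -0.1178]))
w14 48 [ 0.56  -0.239] turn -0.002
w10 53 [ 0.561 -0.24 ] turn -0.005
w11 51 [ 0.569 -0.25 ] turn 1.039
[(array([397., 129.]), np.int32(201)), (array([357., 128.]), np.int32(33)), (array([353., 176.]), np.int32(479)), (array([347., 162.]), np.int32(92)), (array([401., 157.]), np.int32(43)), (array([389., 172.]), np.int32(226)), (array([217., 171.]), np.int32(110)), (array([187., 199.]), np.int32(114)), (array([389., 215.]), np.int32(52)), (array([397., 209.]), np.int32(16)), (array([358., 229.]), np.int32(57))]
```

```bash
python3 - <<'E'
from h import *
im=snap('side','side9')
for d in silhouettes('sensor_1_mid','side'):
    y,x=np.nonzero(d['mask']); print(round(d['p'],2),np.round(d['pixel']),'top row',y.min(),'bot',y.max(),x.min(),x.max(),im[d['mask']].mean(0).round())
for P in((.4658,-.2926),(.4558,-.2333)):
    print('seated top',proj('side',[*P,.134]).round(1),'unseated',proj('side',[*P,.148]).round(1),'bottom',proj('side',[*P,.054]).round(1))
    u,v=proj('side',[*P,.134])[0].astype(int); print(cv2.cvtColor(im,cv2.COLOR_RGB2GRAY)[v-12:v+16,u-2:u+3].mean(1).round().astype(int))
E
```

```text
seated top [[298.2 142.6]] unseated [[298.4 139.2]] bottom [[296.6 161.3]]
[103  97  96  98  97  99  94  93  94  97  95  94  97  96  70  84 103 241
 193 167 165 168 181 199 184 150 160 159]
seated top [[293.7 149.2]] unseated [[294.  145.7]] bottom [[292.2 168.3]]
[106 105 102  98  94  93  96 103 194 238 191 136 124  89  88  90 176 243
 167 165 166 166 165 165 166 148 170 167]
```

```bash
python3 -c "
from cell import *
print(sign_off())"
```

```text
the job is handed in; nothing more can be done
None
```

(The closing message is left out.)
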